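# Snap the retaining ring onto the colour tray's spindle

### The job

The colour tray's spindle is missing its retaining ring. Take the circlip pliers from their wooden stand, put their tips into the ring's two eyes, spread the ring only as far as needed, lower it gently over the spindle until it lies flat on the hub and let it contract into the groove, then put the pliers back upright and fully home in their stand. Handle the ring only with the pliers, do not force it, and leave the other things where they are.

Things in the scene. Friction and masses are not known exactly. Their poses are not given: they have to be found in the camera images.
- ring: Steel snap ring with a gap, 5 mm thick, flat on the table, 50 g. Origin: centre of its underside; z up; +x from centre to the gap and eyes. Two stiff halves (A at +y) sprung together at a joint 22.5 mm behind the centre; this frame rides on half A. Outer radius 24.5 mm; inside, a grip pad on either side stands in to 16 mm radius, back and front are relieved to 19.5 mm
- eye_a (a point): Centre of the top of the eye on half A: a lug 15 x 15 mm, 5 mm thick, with a vertical 9 mm through hole; 31 mm in front of the ring's centre and 11 mm to its +y side
- eye_b (a point): The same for the eye on the other half, 11 mm to the -y side, so the eyes are 22 mm apart when relaxed
- ring_spread (a joint): Angle between the ring's halves, rad: 0 relaxed, grows as the eyes are spread (eye distance = 22 mm + 53 mm per rad). Spring: 2 N at the eyes at 0, 8 N at 0.4. The 36 mm land passes from about 0.25; 0.35 to 0.42 gives over 1 mm of clearance all round if the spindle's axis lies 1 mm from the ring's centre towards the eyes. Above 0.55 the ring is spoiled. In the groove: 0.03 to 0.1
- pliers: Circlip pliers, tips down, 180 g. Origin: pivot; z up the handles; handles are squeezed along y; frame rides on lever A (+y), which turns by half the squeeze. Feet 13 x 12 mm, 58 mm below the pivot, flat when squeezed to 0.36; under each a 5 mm pin, 4.8 mm long. Rubber handles 18 mm wide (x), 17 to 66 mm above the pivot; guards at 13 to 17 mm stick out 12 mm for fingertips to rest on
- tip_a (a point): Middle of the underside of foot A, where its pin begins, 11 mm to +y of the pliers' middle plane at rest
- tip_b (a point): The same for foot B, 11 mm to -y at rest
- pad_a (a point): Outer face of handle A, 37 mm above the pivot: where a finger pad should bear; the handles measure 62 mm over both faces at rest
- pad_b (a point): Outer face of handle B, likewise
- pliers_squeeze (a joint): Squeeze between the levers, rad: 0 at rest; each 0.1 brings the handles 3.7 mm nearer, the tips 5.8 mm apart. With 2 mm play of the pins in the eyes, about 0.43 gives a ring spread of 0.38. The tips rise towards the pivot as they spread (1.5 mm at 0.2, 4 mm at 0.43): follow down or the pins leave the eyes. Spring: 7 N at the handles at 0, 13 N at 0.45; the spread ring adds 12 N. Limit 0.85
- stand: Fixed dark wooden block 50 x 70 x 44 mm (x, y, z), origin under its centre, z up. In its top an open pocket 21 x 42 mm; the feet of the pliers stand on ledges 12 mm above the table, the pins in a 8 mm wide channel between them. The pliers' y lies along its y (either way round)
- stand_seat (a point): Where the pliers' pivot is when they are fully home in the stand: 71 mm above the middle of the stand's underside
- carousel: Fixed colour tray: round wooden tray of 98 mm radius, top 26 mm above the table. Origin: on the table under its centre, z up. A steel hub (34 mm radius) with the spindle on it rises from its middle, locked at a height that is not measured: the hub's flat top lies 52 to 76 mm above the table, different each time; feel for it, as the ring comes to lie on it
- tray_middle (a point): Point on the spindle's axis at the level of the tray's top, 26 mm above the table. Vertical steel spindle, from the hub's top up: groove 33 mm diameter, 7 mm high; land 36 mm diameter, 8.5 mm high; nose 28 mm diameter, 6 mm high
- dish_a: Small white porcelain dish on the tray, 52 mm wide, 13 mm high; origin under its centre. Leave it
- dish_b: Small blue porcelain dish on the tray, same size. Leave it
- paperweight: Rosewood bar 35 x 220 x 22 mm on the table. Leave it
- inkstone: Dark ink stone 110 x 80 x 18 mm on the table, beyond the ring. Leave it

How it is judged:
By the outcome, as a careful person would: the job done as asked, in the order asked, and still so for the second after the job is handed in, with the robot touching nothing.
It also fails if it takes over 64 s, if anything falls off the work surface, if the arm or the gripper's body presses on something with over 40 N, if the wrist force passes 120 N, or if a joint passes its speed limit or range.

### The arm

A 6-joint arm with a two-finger parallel gripper is mounted at the origin on the work surface. World frame = base frame: x ahead of the robot, y to its left, z up, the work surface at z = 0. Lengths are in m, angles in degrees, forces in N, time in s.
With the tool pointing down it reaches from about 0.35 to 0.925 m from the base axis. Payload 6.4 kg.
Tool frame: the origin (TCP) lies on the centre line of the jaws, within the pads' length; the fingertips stand 22 mm ahead of it and the grasp point (between the pads) lies 3 mm ahead of it; z points along the fingers, y is the line along which they close (so a half turn about z gives the same grasp; the last joint's range is limited). The gripper opens to 94 mm and grips with 3 to 60 N. Pads are 16 mm wide; open, the fingers measure 119 mm over their backs; the gripper's body (75 mm by 177 mm) begins 78 mm behind the grasp point.
Start: joints at [57.863, 14.043, 89.255, -0, 76.702, -9.975], TCP at [0.245, 0.602, 0.207] pointing down, gripper open.
Joint ranges: [-179.41, 179.41], [-58.25, 129.5], [7.25, 145.43], [-54.29, 234.29], [11.92, 165.04], [-157.13, 157.13]. Speed limits (degrees/s): [147.25, 147.25, 180, 180, 180, 180].

### API

Orientations are given as [roll, pitch, yaw] about the fixed x, y, z axes, in that order (R = Rz(yaw) Ry(pitch) Rx(roll)).
In Python, from rig import state, snapshot, camera_params, sign_off, search_frame, cut_out, pinpoint gives the robot as it stands.
- The arm moves only by the tool move_arm, never from a script. Its argument "deltas" is text: rows parted by semicolons, each of 4 numbers parted by spaces: the shift along the tool's x, y, z normalised to -1 to 1, where 1 is 800 mm, then the turn about the tool's z normalised to -1 to 1, where 1 is 30 degrees. A call has 1 to 5 rows; each row shifts and turns the commanded pose from where the row before left it, along the tool's axes as they then stand; what a row does not reach is not made up. A row lasts 1/12 s, in which the tool goes at most 41.7 mm and 7.16 degrees, less where a joint would pass 70% of its speed; a pose out of reach is approached as far as the arm can. A call with a number of a shift or a turn outside -1 to 1 is refused whole. A call with a gripper value outside its range is refused whole. "hand" is the opening in per cent of the stroke, from 0 (shut) to 100 (fully open), set as the call begins (left out, the last holds). The fingers move at their own pace and stop on an object; "squeeze" is the grip in N (left out, the last holds). Time passes only in rows, so rows that do not move let the fingers close. It gives the time, the measured TCP pose, the force, the opening and the grip force at its end, in the units of the state.
- state(): the state, without advancing time (a new reading comes with each control period).
- snapshot(name): name is "scene" or "top" or "wrist"; returns (picture, depth): 420x560x3 uint8, red, green, blue; 420x560 float32, m along the optical axis (not along the pixel's ray), 0 where there is no reading.
- camera_params(name): a dict with "fov_y" (degrees; the focal length in pixels is half the picture's height over the tangent of half this angle, whatever the lens; pixels are square), "cx", "cy" (the principal point, pixels), "R" (3x3) and "t" (3): a world point X has camera coordinates R X + t. Camera axes: x right, y down, z forward; pixel columns grow to the right and rows downward; lengths in m; the calibration is good to about 2 mm. A picture is of the moment at which its call begins: read the wrist's pose just before it. camera_params takes no time and is no camera call; for the wrist camera it gives the pose at the moment of the call.
- sign_off(): hands the job in; it is judged then, once.
Trained networks look in the newest picture that a camera, given by its name, has taken for a name from the list of things; names that differ only in an ending like _2 or _b are one class to them, and where a whole thing is asked for, a point or a joint stands for the part that bears it (a point fixed in the world has none). Each returns a list of dicts, best first, with "score" (0 to 1); they miss things now and then, are a little off and sometimes report something else, mostly with a low value. They report only what shows in the picture. A call takes as long as a camera call.
- search_frame(name, camera): "box" ([left, top, right, bottom] in pixels, round what is visible of it).
- cut_out(name, camera): "pixels" (420x560 bool, what is visible of it) and "box" ([left, top, right, bottom] in pixels, round what is visible of it).
- pinpoint(name, camera): "uv" ([column, row] in pixels: a listed point, or the origin of a listed thing).
The state is a dict: "clock": time; "joint_pos": joint angles; "joint_velocities": joint speeds; "joint_efforts": joint torques, N m; "ee_pos": TCP position; "orientation": TCP orientation; "force": force on the tool from outside, world axes, zero at the start; "moment": the same for the moment, N m; "finger_gap": opening from 0.0 (shut) to 1.0 (fully open); "finger_force": force on a finger pad.
Only numpy, scipy, OpenCV 4.12 (cv2) and the standard library are available. Lean on these libraries where they do the work, as an engineer would, in place of code of your own. Each camera call takes 0.05 s, during which the arm holds its last target. There are 200 camera calls.

## Working session

There is one attempt and no reset: what is moved stays moved. The work goes in short steps, Python scripts to look and compute and a tool call to move; the robot and the scene stay as the last step left them, time stands still between calls to the robot, and variables do not carry over. Pictures are saved under pics/ and viewed, at most 10 in all, crops included, and the job is handed in when it is done.

Besides the shell and the picture viewer there is one more tool, called by a JSON object that holds its "name" and its "arguments", one argument or row to a line. move_arm: Moves the arm, as the interface text tells. Its arguments: {"type":"object","properties":{"deltas":{"type":"string"},"hand":{"type":"number"},"squeeze":{"type":"number"}},"required":["deltas"]}

```bash
ls; mkdir -p pics; cat > h.py <<'E'
import numpy as np, cv2
from rig import *
def K(c):
    p=camera_params(c); f=210/np.tan(np.radians(p["fov_y"])/2); return p,f
def ray(c,uv):
    p,f=K(c); d=np.array([(uv[0]-p["cx"])/f,(uv[1]-p["cy"])/f,1.]); R=np.array(p["R"]);t=np.array(p["t"])
    return -R.T@t, R.T@d
def at_z(c,uv,z):
    o,d=ray(c,uv); return o+d*(z-o[2])/d[2]
def cloud(c,depth):
    p,f=K(c); v,u=np.mgrid[0:420,0:560]; X=np.stack([(u-p["cx"])/f*depth,(v-p["cy"])/f*depth,depth],-1)
    return (X-np.array(p["t"]))@np.array(p["R"])
E
python3 - <<'E'
from h import *
s=state(); print({k:np.round(v,3) for k,v in s.items()})
for c in("scene","top"):
    im,d=snapshot(c); cv2.imwrite(f"pics/{c}0.png",im[:,:,::-1]); np.save(f"{c}0.npy",d)
    print(c,camera_params(c))
    for n in("ring","eye_a","eye_b","pliers","tip_a","pad_a","pad_b","stand","stand_seat","carousel","tray_middle","dish_a","dish_b","paperweight","inkstone"):
        r=pinpoint(n,c); print(n,[(np.round(q["uv"],1).tolist(),round(q["score"],2)) for q in r[:3]])
E
```

```text
pics
{'clock': np.float64(0.0), 'joint_pos': array([57.865, 14.081, 89.323, -0.   , 76.7  , -9.975]), 'joint_velocities': array([-0.089, -0.005,  0.052, -0.02 ,  0.024,  0.03 ]), 'joint_efforts': array([ 0.0000e+00, -4.1583e+01, -3.1460e+01,  6.9000e-02,  3.3000e-02,
       -0.0000e+00]), 'ee_pos': array([0.245, 0.601, 0.206]), 'orientation': array([-1.79897e+02, -1.80000e-02,  1.57840e+02]), 'force': array([-0.547, -0.164,  0.26 ]), 'moment': array([-0.019, -0.026,  0.003]), 'finger_force': np.float64(0.0), 'finger_gap': np.float64(0.996)}
scene {'fov_y': 54.47946598033353, 'cx': 277.0795710378528, 'cy': 210.42609261356222, 'R': array([[-0.77790189,  0.62834662,  0.00701173],
       [ 0.54936612,  0.68545534, -0.47785756],
       [-0.30506641, -0.36787429, -0.87840935]]), 't': array([ 0.45933537, -0.30385188,  0.98295762])}
ring [([312.4, 181.3], 0.56)]
eye_a [([303.1, 186.7], 0.59), ([295.7, 182.8], 0.57)]
eye_b [([303.1, 186.7], 0.59), ([295.7, 182.8], 0.57)]
pliers [([244.8, 111.5], 0.73), ([325.2, 258.9], 0.18)]
tip_a [([247.4, 120.5], 0.73), ([254.3, 130.6], 0.61), ([360.9, 332
[... 910 characters left out ...]
], 0.74), ([308.0, 256.9], 0.67)]
eye_b [([300.7, 257.7], 0.74), ([308.0, 256.9], 0.67)]
pliers [([393.3, 265.4], 0.74), ([396.9, 265.0], 0.72)]
tip_a [([386.8, 261.3], 0.94), ([393.8, 263.6], 0.69)]
pad_a [([382.2, 262.9], 0.66), ([410.6, 264.3], 0.52)]
pad_b [([382.2, 262.9], 0.66), ([410.6, 264.3], 0.52)]
stand [([199.5, 215.3], 0.28)]
stand_seat [([397.7, 262.7], 0.95)]
carousel [([198.7, 212.0], 0.89), ([393.9, 262.3], 0.26)]
tray_middle [([195.1, 210.8], 0.83)]
dish_a [([162.0, 200.6], 0.87), ([229.4, 217.6], 0.76), ([384.3, 263.3], 0.7)]
dish_b [([162.0, 200.6], 0.87), ([229.4, 217.6], 0.76), ([384.3, 263.3], 0.7)]
paperweight [([302.5, 135.8], 0.85)]
inkstone [([284.8, 190.5], 0.86)]
```

```bash
python3 - <<'E'
import cv2,numpy as np
a=cv2.imread("pics/top0.png");b=cv2.imread("pics/scene0.png")
cv2.imwrite("pics/t1.png",cv2.resize(a[140:320,100:440],(800,424),interpolation=cv2.INTER_CUBIC))
cv2.imwrite("pics/s1.png",cv2.resize(b[50:360,150:450],(580,600),interpolation=cv2.INTER_CUBIC))
from h import *
for n,uv,z in [("ring",(302.3,272.6),0),("eye",(300.7,257.7),.005),("eye",(308,256.9),.005),("seat",(397.7,262.7),.071),("pliers",(393.3,265.4),.071),("pad",(382.2,262.9),.108),("pad",(410.6,264.3),.108),("tray",(195.1,210.8),.026),("car",(198.7,212),0)]: print(n,at_z("top",uv,z))
for n,uv,z in [("ring",(312.4,181.3),0),("eye",(303.1,186.7),.005),("eye",(295.7,182.8),.005),("seat",(249.3,110.7),.071),("pad",(253.1,107.9),.108),("pad",(244.6,87.7),.108),("tray",(347.5,291.5),.026)]: print("s",n,at_z("scene",uv,z))
E
```

```text
ring [ 0.47077395 -0.03349015  0.        ]
eye [ 0.50174437 -0.02958737  0.005     ]
eye [ 0.50363593 -0.04476843  0.005     ]
seat [ 0.49602433 -0.21698883  0.071     ]
pliers [ 0.49064373 -0.20837221  0.071     ]
pad [ 0.49605655 -0.17961435  0.108     ]
pad [ 0.49425572 -0.23313969  0.108     ]
tray [0.59477272 0.18963259 0.026     ]
car [0.59416614 0.18631498 0.        ]
s ring [ 4.75239676e-01 -2.58827368e-02  1.11022302e-16]
s eye [ 0.50120721 -0.02579398  0.005     ]
s eye [ 0.50694929 -0.04247806  0.005     ]
s seat [ 0.49756637 -0.20741307  0.071     ]
s pad [ 0.50615511 -0.18045016  0.108     ]
s pad [ 0.48690655 -0.23405499  0.108     ]
s tray [0.59010436 0.19396626 0.026     ]
```

View pics/t1.png

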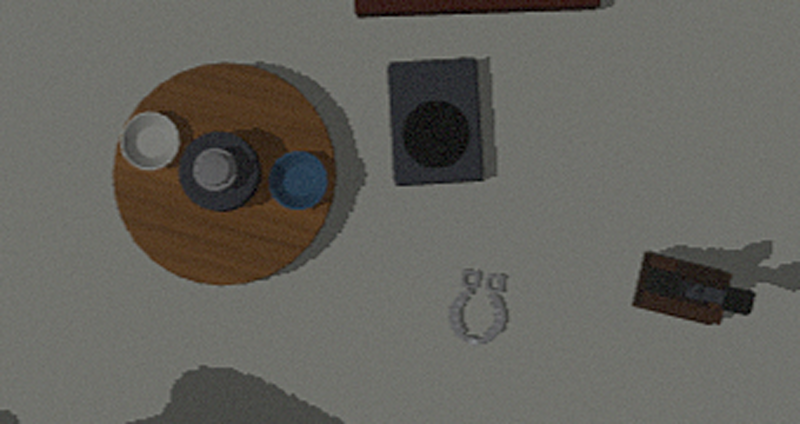

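View pics/s1.png

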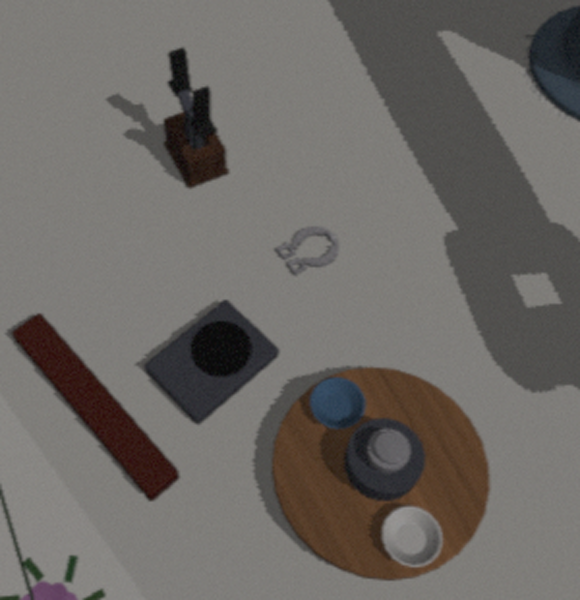

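The top view shows the tray left (spindle at about crop (212,168)), the ring in the middle (eyes at (472,278) and (497,282), pointing away from the robot), and the pliers upright in the stand at right (690,290), turned by roughly -13°. The scene view agrees. Next I go above the ring and stand for closer wrist views.

```bash
cat >> h.py <<'E'
from scipy.spatial.transform import Rotation as Ro
def tcp():
    s=state(); return np.array(s["ee_pos"]),Ro.from_euler("xyz",s["orientation"],degrees=True).as_matrix()
def go(p0,yaw0,p1,yaw1):
    "rows from commanded pose (tool down) to a target: per-row units, turn first at equal steps"
    d=np.array(p1)-np.array(p0); dy=(yaw1-yaw0+180)%360-180
    n=int(np.ceil(max(np.linalg.norm(d)/.0417,abs(dy)/7.1,1)))
    y=yaw0; rows=[]
    for i in range(n):
        R=Ro.from_euler("xyz",[180,0,y],degrees=True).as_matrix(); rows.append(np.r_[R.T@(d/n)/.8,-dy/n/30]); y+=dy/n
    print(n); print("; ".join(" ".join(f"{v:.4f}" for v in r) for r in rows))
E
python3 - <<'E'
from h import *
p,R=tcp(); c=camera_params("wrist"); Rc=np.array(c["R"]); print("cam in tool",R.T@(-Rc.T@c["t"]-p), "axis", R.T@Rc.T, c["fov_y"])
E
```

```text
cam in tool [ 8.07777170e-02  8.27242205e-05 -1.77106141e-01] axis [[-3.90890830e-04 -9.60250615e-01 -2.79139042e-01]
 [ 9.99999868e-01 -2.82577805e-04 -4.28264233e-04]
 [ 3.32362495e-04 -2.79139172e-01  9.60250599e-01]] 65.58974023875678
```

```bash
python3 - <<'E'
from h import *
go([.245,.602,.207],157.84,[.49,-.11,.21],167)
E
```

```text
19
-0.0326 -0.0373 -0.0002 -0.0161; -0.0323 -0.0376 -0.0002 -0.0161; -0.0320 -0.0378 -0.0002 -0.0161; -0.0316 -0.0381 -0.0002 -0.0161; -0.0313 -0.0384 -0.0002 -0.0161; -0.0310 -0.0386 -0.0002 -0.0161; -0.0307 -0.0389 -0.0002 -0.0161; -0.0303 -0.0392 -0.0002 -0.0161; -0.0300 -0.0394 -0.0002 -0.0161; -0.0297 -0.0397 -0.0002 -0.0161; -0.0293 -0.0399 -0.0002 -0.0161; -0.0290 -0.0402 -0.0002 -0.0161; -0.0287 -0.0404 -0.0002 -0.0161; -0.0283 -0.0406 -0.0002 -0.0161; -0.0280 -0.0409 -0.0002 -0.0161; -0.0276 -0.0411 -0.0002 -0.0161; -0.0273 -0.0413 -0.0002 -0.0161; -0.0269 -0.0416 -0.0002 -0.0161; -0.0266 -0.0418 -0.0002 -0.0161
```

{"name": "move_arm", "arguments": {
  "deltas": "-0.032 -0.0375 0 -0.016; -0.032 -0.0375 0 -0.016; -0.032 -0.038 0 -0.016; -0.0315 -0.038 0 -0.016; -0.0315 -0.0385 0 -0.016"
}}

```text
clock: 2.02
ee_pos: [0.3091, 0.413, 0.2074]
orientation: [180.0, 0.0, 160.3]
force: [0.8, -0.3, 0.5]
finger_gap: 1.002
finger_force: 0.0
```

{"name": "move_arm", "arguments": {
  "deltas": "-0.031 -0.0385 0 -0.016; -0.031 -0.039 0 -0.016; -0.03 -0.039 0 -0.016; -0.03 -0.0395 0 -0.016; -0.03 -0.0395 0 -0.016"
}}

```text
clock: 2.43
ee_pos: [0.3739, 0.2257, 0.2076]
orientation: [180.0, 0.1, 162.7]
force: [0.9, -0.4, 0.4]
finger_gap: 0.996
finger_force: 0.0
```

{"name": "move_arm", "arguments": {
  "deltas": "-0.0295 -0.04 0 -0.016; -0.029 -0.04 0 -0.016; -0.0285 -0.0405 0 -0.016; -0.028 -0.0405 0 -0.016; -0.028 -0.041 0 -0.016"
}}

```text
clock: 2.85
ee_pos: [0.4381, 0.0381, 0.2078]
orientation: [180.0, 0.1, 165.0]
force: [0.9, 0.1, -0.1]
finger_gap: 0.998
finger_force: 0.0
```

{"name": "move_arm", "arguments": {
  "deltas": "-0.0275 -0.041 0 -0.016; -0.0275 -0.041 0 -0.016; -0.027 -0.0415 0 -0.016; -0.0265 -0.042 0 -0.016; 0 0 0 0"
}}

```text
clock: 3.27
ee_pos: [0.4908, -0.1152, 0.2078]
orientation: [-179.9, 0.1, 166.6]
force: [-0.0, 0.3, 0.1]
finger_gap: 1.004
finger_force: 0.0
```

```bash
python3 - <<'E'
from h import *
s=state(); print(s["clock"],s["ee_pos"],s["orientation"],s["joint_pos"])
im,d=snapshot("wrist"); cv2.imwrite("pics/w0.png",im[:,:,::-1]); np.save("w0.npy",d)
for n,z in(("ring",0),("eye_a",.005),("pliers",.071),("pad_a",.108),("tip_a",.012),("stand",0),("stand_seat",.071)):
    for q in pinpoint(n,"wrist")[:3]: print(n,np.round(q["uv"],1),round(q["score"],2),np.round(at_z("wrist",q["uv"],z),4))
for n in("ring","stand","pliers"):
    for q in cut_out(n,"wrist")[:1]: print(n,q["box"],q["score"],q["pixels"].sum()); np.save(f"m_{n}.npy",q["pixels"])
P=cloud("wrist",d); np.save("wP.npy",P)
E
```

```text
3.2667 [ 0.49076105 -0.11520601  0.20778593] [-1.79893920e+02  9.39788638e-02  1.66642136e+02] [-2.60709969e+01 -5.98237454e+00  1.10330784e+02 -8.55069311e-02
  7.55365857e+01 -1.02691773e+02]
ring [345.8 147. ] 0.7 [ 0.4677 -0.0284  0.    ]
ring [541.8 198.3] 0.25 [0.5835 0.1936 0.    ]
eye_a [353.2 173.4] 0.7 [ 0.4989 -0.025   0.005 ]
eye_a [333.3 172. ] 0.55 [ 0.4919 -0.0475  0.005 ]
pliers [190.6 219.8] 0.64 [ 0.4933 -0.2045  0.071 ]
pliers [339.1 174.2] 0.46 [ 0.481  -0.0494  0.071 ]
pad_a [144.3 237. ] 0.91 [ 0.4899 -0.2367  0.108 ]
pad_a [212. 234.] 0.78 [ 0.5009 -0.1759  0.108 ]
tip_a [211.3 202.8] 0.96 [ 0.4943 -0.1951  0.012 ]
tip_a [195.8 206.2] 0.61 [ 0.4942 -0.2143  0.012 ]
tip_a [356.1 172. ] 0.56 [ 0.4963 -0.0215  0.012 ]
stand [205.9 204.8] 0.85 [ 0.4981 -0.2057  0.    ]
stand_seat [193.8 222.7] 0.62 [ 0.4974 -0.202   0.071 ]
stand_seat [213.7 235.8] 0.53 [ 0.5157 -0.1863  0.071 ]
stand_seat [501.6 212.9] 0.35 [0.557  0.1037 0.071 ]
ring [322.8, 125.8, 367.3, 182.9] 0.59 1056
stand [163.2, 183.3, 236.9, 232.4] 0.84 2053
pliers [126.4, 200.5, 232.8, 257.7] 0.63 2687
```

View pics/w0.png

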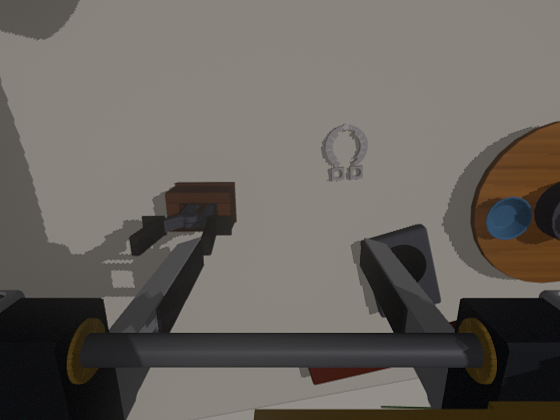

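The view shows the stand near (200,205), with its edges almost along the picture axes, the pliers' handles spread left/right at (144,237)/(212,234), and the ring at (346,147) with eyes below at (337,173) and (356,172). Fitting shapes from depth and mask.

```bash
python3 - <<'E'
from h import *
P=np.load("wP.npy"); im=cv2.imread("pics/w0.png")
tab=P[60:120,250:300].reshape(-1,3); print("table z",np.median(tab[:,2]),tab[:,2].std())
near=lambda c,r:(np.hypot(P[...,0]-c[0],P[...,1]-c[1])<r)
m=near((.496,-.207),.06)&(abs(P[...,2]-.044)<.004); q=P[m]
r=cv2.minAreaRect((q[:,:2]*1000).astype(np.float32)); print("stand top",m.sum(),r,np.median(q[:,2]))
for lo,hi in((.09,.10),(.10,.115),(.115,.13),(.13,.145)):
    m=near((.496,-.207),.07)&(P[...,2]>lo)&(P[...,2]<hi); q=P[m]
    if len(q):
        r=cv2.minAreaRect((q[:,:2]*1000).astype(np.float32)); print(lo,len(q),np.round(r[0],1),np.round(r[1],1),round(r[2],1))
# ring: color in rectified metric view at z=5mm
s=0.25
H,W=np.mgrid[.43:.53:s/1000,-.08:.02:s/1000]
p,f=K("wrist"); X=np.stack([H,W,np.full_like(H,.005)],-1)@np.array(p["R"]).T+np.array(p["t"])
uv=(X[...,:2]/X[...,2:]*f+[p["cx"],p["cy"]]).astype(np.float32)
rect=cv2.remap(im,uv,None,cv2.INTER_CUBIC); cv2.imwrite("pics/ring_rect.png",cv2.resize(rect,(600,600)))
E
```

```text
table z -0.00030517320950529283 0.027158728201642668
stand top 1164 ((494.6338195800781, -204.48587036132812), (70.1457290649414, 44.5709114074707), 77.55024719238281) 0.043446424484595694
0.09 162 [ 493.8 -204.6] [59.2 17.4] 78.9
0.1 271 [ 493.9 -204.3] [61.2 18.5] 79.8
0.115 306 [ 494.2 -204.3] [64.4 17.8] 78.3
0.13 451 [ 494.6 -205.2] [67.1 17.9] 77.2
```

View pics/ring_rect.png

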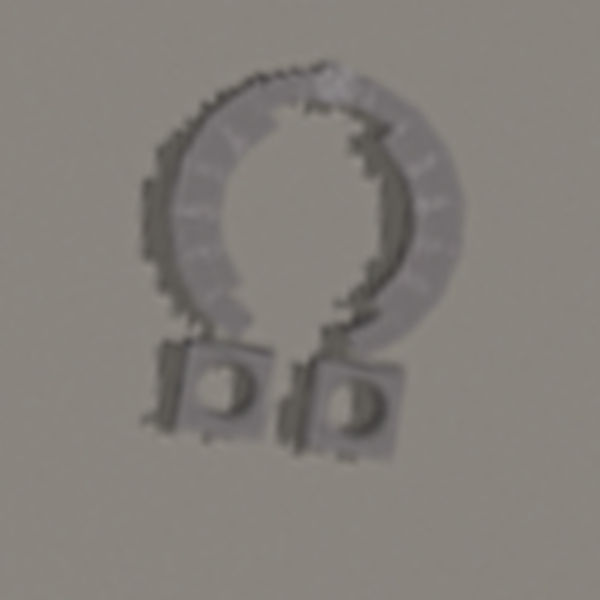

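The rectified crop (6 px/mm) shows the eyes at (226,391) and (355,411), 21.8 mm apart, and the ring's centre at (319,215), 31 mm from their midpoint. That matches the given sizes. Eye mid is (0.4969,-0.0316), ring yaw -8.7°, pliers (0.494,-0.2045), yaw -12.3°.

```bash
python3 - <<'E'
from h import *
s=state(); print(s["ee_pos"],s["orientation"]); 
go(s["ee_pos"],s["orientation"][2],[.494,-.2045,s["ee_pos"][2]],167.7)
E
```

```text
[ 0.48933111 -0.10898526  0.20748568] [-1.79996249e+02  1.68358218e-02  1.67022352e+02]
3
-0.0108 -0.0383 -0.0000 -0.0075; -0.0107 -0.0384 -0.0000 -0.0075; -0.0105 -0.0384 -0.0000 -0.0075
```

{"name": "move_arm", "arguments": {
  "deltas": "-0.0107 -0.0384 0 -0.0075; -0.0107 -0.0384 0 -0.0075; -0.0107 -0.0384 0 -0.0075; 0 0 0 0; 0 0 0 0"
}}

```text
clock: 4.23
ee_pos: [0.4938, -0.2059, 0.2073]
orientation: [180.0, -0.0, 167.5]
force: [-0.5, -0.4, 0.0]
finger_gap: 1.001
finger_force: 0.0
```

{"name": "move_arm", "arguments": {
  "deltas": "0 0 0.025 0; 0 0 0.025 0; 0 0 0 0; 0 0 0 0; 0 0 0 0"
}}

```text
clock: 4.65
ee_pos: [0.4944, -0.2046, 0.1684]
orientation: [-180.0, 0.1, 167.7]
force: [0.7, 0.5, 0.1]
finger_gap: 1.001
finger_force: 0.0
```

```bash
python3 - <<'E'
from h import *
s=state(); print(s["ee_pos"],s["orientation"],s["clock"])
im,d=snapshot("wrist"); cv2.imwrite("pics/w1.png",im[:,:,::-1])
P=cloud("wrist",d)
near=lambda c,r:(np.hypot(P[...,0]-c[0],P[...,1]-c[1])<r)
m=near((.494,-.2045),.06)&(abs(P[...,2]-.044)<.004); q=P[m]
if len(q): print("stand",cv2.minAreaRect((q[:,:2]*1000).astype(np.float32)))
for lo,hi in((.09,.10),(.10,.115),(.115,.13),(.13,.145)):
    m=near((.494,-.2045),.042)&(P[...,2]>lo)&(P[...,2]<hi); q=P[m]
    if len(q):
        r=cv2.minAreaRect((q[:,:2]*1000).astype(np.float32)); print(lo,len(q),np.round(r[0],1),np.round(r[1],1),round(r[2],1))
E
```

```text
[ 0.49444747 -0.20464118  0.16839424] [-1.79980864e+02  6.24884082e-02  1.67694891e+02] 4.65
stand ((496.63165283203125, -211.74337768554688), (69.75186157226562, 45.83407974243164), 76.99700927734375)
0.09 145 [ 496.1 -207.2] [68.7 17.8] 78.4
0.1 260 [ 495.7 -212.3] [60.8 18. ] 77.1
0.115 313 [ 495.5 -212.1] [63.6 17.9] 77.3
0.13 651 [ 495.5 -212.1] [67.2 17.7] 77.0
```

View pics/w1.png

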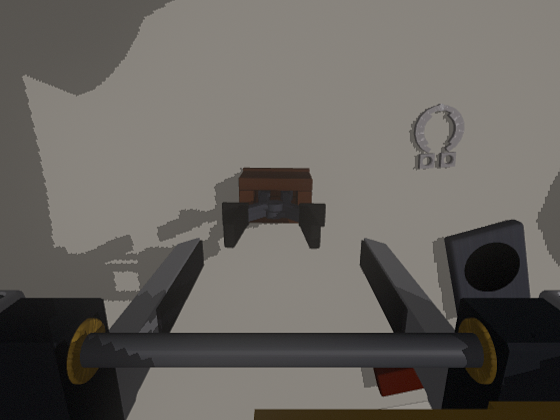

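Pliers are at about (274,225), left of the jaws' middle. The arm was still settling in the earlier picture, so this one supersedes it: pliers (0.4955,-0.2121). Re-measuring the ring from here too.

```bash
cat >> h.py <<'E'
def rectify(im,cam,z,c,w,s=1/6000):
    "metric view, rows=+x, cols=+y, centred c, width w, 6 px/mm"
    n=int(round(w/s)); H,W=np.mgrid[0:n,0:n]*s; H=H+c[0]-w/2; W=W+c[1]-w/2
    p,f=K(cam); X=np.stack([H,W,np.full_like(H,z)],-1)@np.array(p["R"]).T+np.array(p["t"])
    return cv2.remap(im,(X[...,:2]/X[...,2:]*f+[p["cx"],p["cy"]]).astype(np.float32),None,cv2.INTER_CUBIC)
def fit_ring(im,cam,c0,yaw0,show=None,z=.005):
    "template match of the relaxed ring, seen at z"
    S=4; n=100*S
    def templ(yaw):
        T=np.zeros((n,n),np.uint8); k=S*8
        def pt(x,y): return (int((n/2+y*S)*8),int((n/2+x*S)*8))
        cy,sy=np.cos(np.radians(yaw)),np.sin(np.radians(yaw)); q=lambda x,y:pt(cy*x-sy*y,sy*x+cy*y)
        cv2.circle(T,q(0,0),int(24.5*k),255,-1,shift=3); cv2.circle(T,q(0,0),int(17*k),0,-1,shift=3)
        poly=np.array([q(0,0),q(40,9.5),q(40,-9.5)],np.int32)
        cv2.fillPoly(T,[np.array([q(15,3.5),q(40,3.5),q(40,-3.5),q(15,-3.5)],np.int32)],0,shift=3)
        for s in(1,-1):
            cv2.fillPoly(T,[np.array([q(31+a,s*11+b) for a,b in((-7.5,-7.5),(-7.5,7.5),(7.5,7.5),(7.5,-7.5))],np.int32)],255,shift=3)
            cv2.circle(T,q(31,s*11),int(4.5*k),0,-1,shift=3)
        return T
    g=rectify(im,cam,z,c0,.13,1/(S*1000)); g=cv2.cvtColor(g,cv2.COLOR_BGR2LAB).astype(np.float32)
    g=g[...,2]-g[...,2].mean()   # grey-violet ring against warmer table
    best=None
    for yaw in np.arange(yaw0-10,yaw0+10.1,.5):
        r=cv2.matchTemplate((128-8*g).clip(0,255).astype(np.uint8),templ(yaw),cv2.TM_CCOEFF_NORMED); _,v,_,l=cv2.minMaxLoc(r)
        if best is None or v>best[0]: best=(v,yaw,l)
    v,yaw,l=best; x=c0[0]-.065+(l[1]+n/2)/S/1000; y=c0[1]-.065+(l[0]+n/2)/S/1000
    return v,yaw,(x,y)
E
python3 - <<'E'
from h import *
im=cv2.imread("pics/w1.png")
v,yaw,c=fit_ring(im,"wrist",(.475,-.035),-8); print(v,yaw,c)
e=np.radians(yaw); print("eye mid",c[0]+.031*np.cos(e),c[1]+.031*np.sin(e))
cv2.imwrite("pics/r1.png",rectify(im,"wrist",.005,(.48,-.035),.1))
s=state(); go(s["ee_pos"],s["orientation"][2],[.4955,-.2121,.111],167.1)
E
```

```text
0.835907518863678 -8.0 (0.46849999999999997, -0.035500000000000004)
eye mid 0.49919831013098864 -0.03981436612976203
2
-0.0014 -0.0042 0.0361 0.0097; -0.0015 -0.0042 0.0361 0.0097
```

View pics/r1.png

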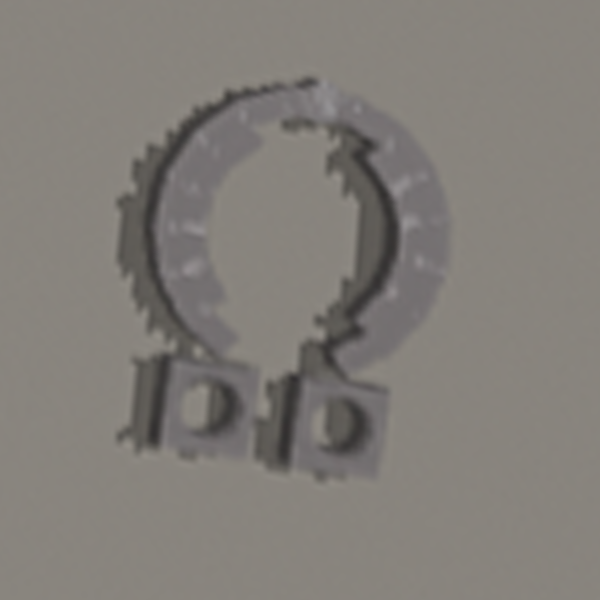

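Eyes at (210,408) and (339,427) in this crop, i.e. midpoint (0.4995,-0.0395), yaw -8.3°. The template fit agrees. Now the grasp.

{"name": "move_arm", "arguments": {
  "deltas": "-0.0029 -0.0084 0 0.0195; 0 0 0.025 0; 0 0 0.025 0; 0 0 0.015 0; 0 0 0.007 0"
}}

```text
clock: 5.12
ee_pos: [0.4941, -0.2121, 0.1084]
orientation: [180.0, -0.1, 167.0]
force: [0.4, 0.0, 0.1]
finger_gap: 0.998
finger_force: 0.0
```

{"name": "move_arm", "arguments": {
  "deltas": "0 0 0 0; 0 0 0 0; 0 0 0 0",
  "hand": 72,
  "squeeze": 30
}}

```text
clock: 5.37
ee_pos: [0.4956, -0.2128, 0.111]
orientation: [-180.0, 0.1, 167.0]
force: [-0.2, 0.0, 0.3]
finger_gap: 0.824
finger_force: 0.0
```

{"name": "move_arm", "arguments": {
  "deltas": "0 0 0 0; 0 0 0 0; 0 0 0 0",
  "hand": 64
}}

```text
clock: 5.62
ee_pos: [0.4958, -0.2125, 0.1112]
orientation: [-180.0, 0.1, 167.0]
force: [0.4, 1.3, 5.6]
finger_gap: 0.648
finger_force: 8.5
```

{"name": "move_arm", "arguments": {
  "deltas": "0 0 -0.005 0; 0 0 -0.015 0; 0 0 -0.02 0; 0 0 -0.02 0; 0 0 -0.015 0"
}}

```text
clock: 6.03
ee_pos: [0.4949, -0.2124, 0.1715]
orientation: [-180.0, 0.1, 167.0]
force: [0.0, -0.5, -2.2]
finger_gap: 0.643
finger_force: 4.7
```

```bash
python3 - <<'E'
from h import *
s=state(); print(s["ee_pos"],s["orientation"],s["finger_gap"],s["finger_force"],s["force"])
go([.4957,-.2125,.171],167.05,[.4995,-.0395,.171],171.7)
E
```

```text
[ 0.49494355 -0.21243941  0.17152628] [-1.79973206e+02  5.32515372e-02  1.67045621e+02] 0.6430679496641545 4.6527033633964265 [ 0.02327177 -0.45753869 -2.17644386]
5
0.0088 0.0424 0.0000 -0.0310; 0.0081 0.0425 0.0000 -0.0310; 0.0074 0.0426 0.0000 -0.0310; 0.0067 0.0427 0.0000 -0.0310; 0.0060 0.0428 0.0000 -0.0310
```

{"name": "move_arm", "arguments": {
  "deltas": "0.0065 0.0305 0 -0.022; 0.006 0.0305 0 -0.022; 0.0055 0.0305 0 -0.022; 0.0055 0.0305 0 -0.022; 0.005 0.0305 0 -0.022"
}}

```text
clock: 6.45
ee_pos: [0.4968, -0.0871, 0.1702]
orientation: [-180.0, 0.0, 170.4]
force: [-0.6, 0.1, -2.0]
finger_gap: 0.636
finger_force: 4.6
```

{"name": "move_arm", "arguments": {
  "deltas": "0.0045 0.0305 0 -0.022; 0.0043 0.0305 0 -0.022; 0 0 0.02 0; 0 0 0 0; 0 0 0 0"
}}

```text
clock: 6.87
ee_pos: [0.4973, -0.0386, 0.1534]
orientation: [180.0, -0.1, 171.7]
force: [-0.4, 0.1, -1.0]
finger_gap: 0.641
finger_force: 4.7
```

```bash
python3 - <<'E'
from h import *
s=state(); print(s["clock"],s["ee_pos"],s["orientation"],s["finger_gap"],s["finger_force"],s["force"])
im,d=snapshot("wrist"); cv2.imwrite("pics/w2.png",im[:,:,::-1]); im=im[:,:,::-1]; np.save("w2.npy",d)
z=s["ee_pos"][2]-.040-.058; print("tip z",z)
for n,zz in(("tip_a",z),("eye_a",.005)):
    for q in pinpoint(n,"wrist")[:3]: print(n,np.round(q["uv"],1),round(q["score"],2),np.round(at_z("wrist",q["uv"],zz),4))
print(fit_ring(im,"wrist",(.475,-.035),-8))
cv2.imwrite("pics/w2c.png",cv2.resize(im[100:300,180:400],(660,600),interpolation=cv2.INTER_CUBIC))
E
```

```text
6.8667 [ 0.49730601 -0.03861091  0.15340618] [ 1.79995737e+02 -1.09509733e-01  1.71690123e+02] 0.6409677135997756 4.653102263985147 [-0.39282279  0.0802845  -0.96491871]
tip z 0.055406177391603605
tip_a [270.3 205.4] 0.73 [ 0.4965 -0.0493  0.0554]
tip_a [298.8 206.8] 0.63 [ 0.5014 -0.0246  0.0554]
eye_a [293.8 195.7] 0.78 [ 0.5043 -0.0277  0.005 ]
eye_a [270.2 192.8] 0.67 [ 0.4976 -0.0514  0.005 ]
eye_a [282.1 228.2] 0.61 [ 0.5379 -0.0449  0.005 ]
(0.6846863031387329, np.float64(-9.0), (0.47, -0.035250000000000004))
```

View pics/w2c.png

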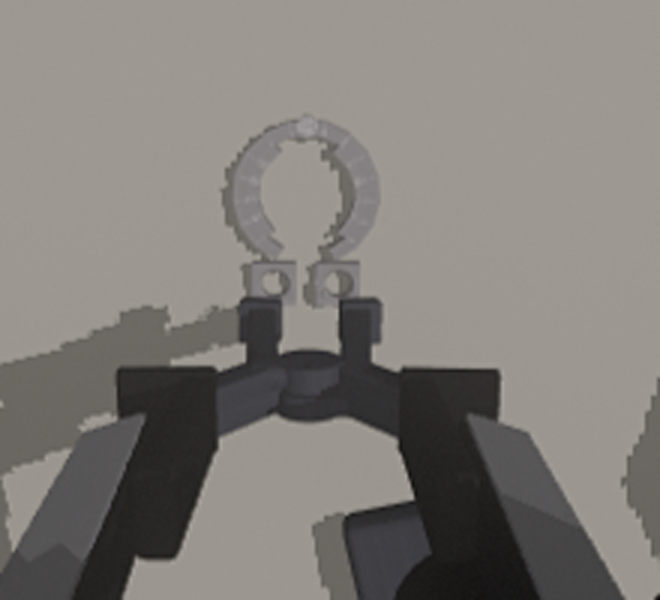

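The feet are at crop (260,320)/(360,320) and the eyes at (270,283)/(336,283), so the pliers sit almost above the eyes. I descend, let the arm settle and measure more precisely.

{"name": "move_arm", "arguments": {
  "deltas": "0 0 0.015 0; 0 0 0.015 0; 0 0 0.005 0; 0 0 0 0; 0 0 0 0"
}}

```text
clock: 7.43
ee_pos: [0.4975, -0.0388, 0.125]
orientation: [180.0, -0.1, 171.7]
force: [-0.4, 0.0, -1.6]
finger_gap: 0.643
finger_force: 4.7
```

{"name": "move_arm", "arguments": {
  "deltas": "0 0 0 0; 0 0 0 0; 0 0 0 0"
}}

```text
clock: 7.68
ee_pos: [0.4984, -0.039, 0.1262]
orientation: [-180.0, 0.1, 171.7]
force: [0.0, -0.8, -1.8]
finger_gap: 0.644
finger_force: 4.7
```

```bash
python3 - <<'E'
from h import *
s=state(); print(s["clock"],s["ee_pos"],s["orientation"],s["finger_gap"],s["force"])
im,d=snapshot("wrist"); im=im[:,:,::-1].copy(); cv2.imwrite("pics/w3.png",im); np.save("w3.npy",d)
p,R=tcp(); z=p[2]-.040-.058; print("tip z",z, p)
T=lambda X:np.round(R.T@(X-p)*1000,1)
for n,zz in(("tip_a",z),("eye_a",.005)):
    for q in pinpoint(n,"wrist")[:3]: X=at_z("wrist",q["uv"],zz); print(n,np.round(q["uv"],1),round(q["score"],2),np.round(X,4),T(X))
v,yaw,c=fit_ring(im,"wrist",(.475,-.035),-8); e=np.radians(yaw); E=np.r_[c[0]+.031*np.cos(e),c[1]+.031*np.sin(e),.005]; print(v,yaw,c,E,T(E))
# pliers cloud: slabs in the tool frame
P=cloud("wrist",d); Q=(P-p)@R*1000
for a,b in((0,20),(20,30),(40,55),(75,85),(85,92),(92,98),(98,104)):
    m=(abs(Q[...,0])<14)&(abs(Q[...,1])<36)&(Q[...,2]>a)&(Q[...,2]<b)&(P[...,2]>.009)
    if m.sum()>5: q=Q[m]; print(a,b,m.sum(),"x",np.percentile(q[:,0],[2,98]).round(1),"y",np.percentile(q[:,1],[2,98]).round(1))
cv2.imwrite("pics/w3c.png",cv2.resize(im[110:270,190:370],(675,600),interpolation=cv2.INTER_CUBIC))
E
```

```text
7.6833 [ 0.49837955 -0.03897138  0.12624556] [-1.79990667e+02  5.34843166e-02  1.71671349e+02] 0.6440675135097884 [ 0.03565862 -0.80917503 -1.7688702 ]
tip z 0.02820212948107225 [ 0.49832007 -0.03892891  0.12620213]
tip_a [299.3 206.4] 0.96 [ 0.5008 -0.0236  0.0282] [-0.2 15.6 98. ]
tip_a [270.6 205.1] 0.61 [ 0.496  -0.0483  0.0282] [ 1.  -9.6 98. ]
eye_a [295.  199.4] 0.83 [ 0.5003 -0.0264  0.005 ] [ -0.   12.7 121.2]
eye_a [269.7 200.1] 0.55 [ 0.4975 -0.0502  0.005 ] [ -0.7 -11.2 121.2]
eye_a [342.2 316.1] 0.39 [0.6342 0.0059 0.005 ] [-127.9   64.1  121.3]
0.6605229377746582 -8.0 (0.46775, -0.03425) [ 0.49844831 -0.03856437  0.005     ] [  0.    0.4 121.2]
0 20 535 x [-6.2  9.2] y [-30.2  30.1]
20 30 851 x [-5.2 10.1] y [-35.2  35.2]
40 55 186 x [4.4 6.9] y [-14.4  15.7]
75 85 59 x [4.1 5.3] y [-15.3  17.6]
85 92 54 x [4.  5.7] y [-15.6  18. ]
92 98 186 x [-5.4  6.6] y [-18.7  21.3]
98 104 10 x [6.1 6.5] y [-17.9  20.2]
```

View pics/w3c.png

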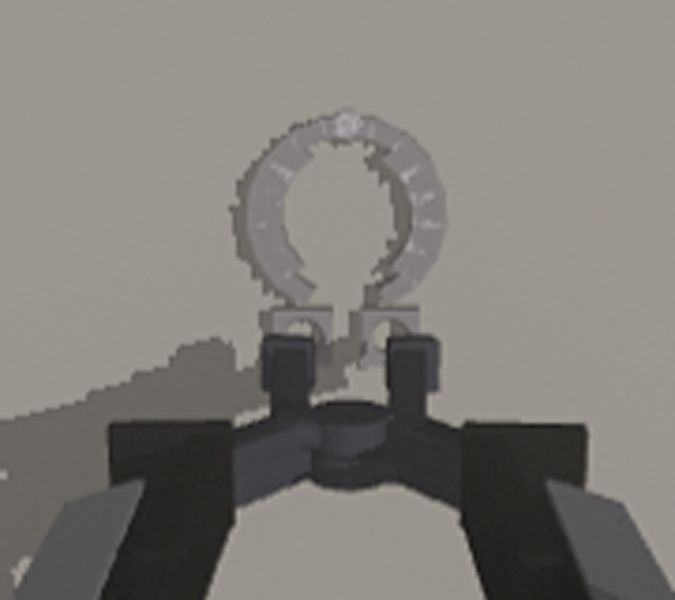

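The feet's middle is about 1.1 mm to the right of the eyes' middle (foot columns 288/414 against holes 303/387); front-back is aligned. I shift that much and lower while watching the force.

{"name": "move_arm", "arguments": {
  "deltas": "0 -0.0014 0 0; 0 0 0.008 0; 0 0 0.006 0; 0 0 0.004 0; 0 0 0 0"
}}

```text
clock: 8.25
ee_pos: [0.4969, -0.0397, 0.11]
orientation: [180.0, -0.1, 171.7]
force: [-0.1, -0.9, -1.2]
finger_gap: 0.639
finger_force: 4.7
```

{"name": "move_arm", "arguments": {
  "deltas": "0 0 0.0025 0; 0 0 0.0025 0; 0 0 0 0; 0 0 0 0"
}}

```text
clock: 8.58
ee_pos: [0.4978, -0.0399, 0.1073]
orientation: [180.0, -0.0, 171.7]
force: [-0.8, 1.2, -1.6]
finger_gap: 0.639
finger_force: 6.5
```

{"name": "move_arm", "arguments": {
  "deltas": "0 0 0.0015 0; 0 0 0.0015 0; 0 0 0 0; 0 0 0 0"
}}

```text
clock: 8.92
ee_pos: [0.4982, -0.04, 0.1053]
orientation: [180.0, 0.0, 171.7]
force: [0.8, 0.7, 1.3]
finger_gap: 0.644
finger_force: 6.9
```

```bash
python3 - <<'E'
from h import *
s=state(); print(s["clock"],s["ee_pos"],s["orientation"],s["finger_gap"],s["force"],s["moment"])
im,d=snapshot("wrist"); im=im[:,:,::-1].copy(); cv2.imwrite("pics/w4.png",im)
p,R=tcp(); T=lambda X:np.round(R.T@(X-p)*1000,1)
v,yaw,c=fit_ring(im,"wrist",(.475,-.035),-8); e=np.radians(yaw); E=np.r_[c[0]+.031*np.cos(e),c[1]+.031*np.sin(e),.005]; print(v,yaw,c,E,T(E))
cv2.imwrite("pics/w4c.png",cv2.resize(im[130:230,230:350],(720,600),interpolation=cv2.INTER_CUBIC))
E
```

```text
8.9167 [ 0.49818749 -0.04001353  0.10530019] [1.79998634e+02 4.23868688e-02 1.71666249e+02] 0.6439502161069803 [0.7993206  0.71210724 1.3069005 ] [ 0.12126859 -0.07098807  0.00486625]
0.5834829807281494 -8.0 (0.46799999999999997, -0.03425) [ 0.49869831 -0.03856437  0.005     ] [ -0.3   1.5 100.3]
```

View pics/w4c.png

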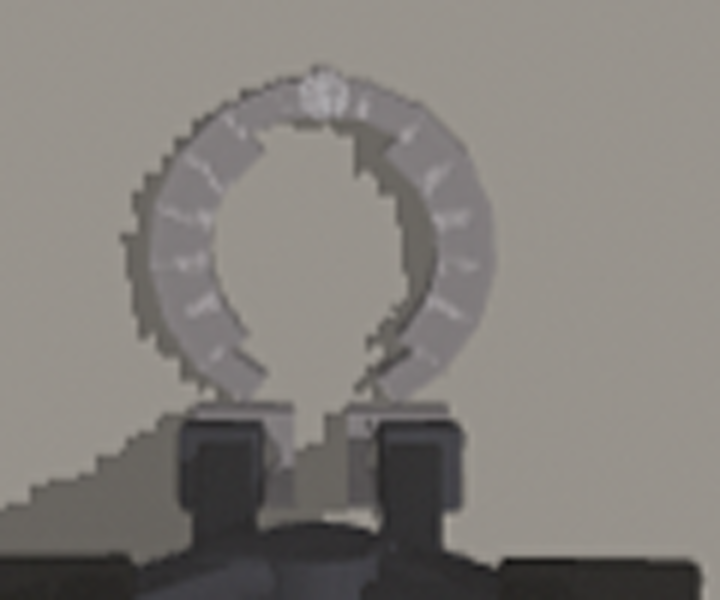

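The feet (centres at columns 222/420, row 465) cover the two lugs (243/397), and are well centred on them. I continue down gently.

{"name": "move_arm", "arguments": {
  "deltas": "0 0 0.001 0; 0 0 0.0005 0; 0 0 0 0; 0 0 0 0",
  "hand": 64.5
}}

```text
clock: 9.3
ee_pos: [0.499, -0.0403, 0.1051]
orientation: [-180.0, 0.1, 171.7]
force: [-0.9, 0.6, 6.4]
finger_gap: 0.648
finger_force: 7.2
```

{"name": "move_arm", "arguments": {
  "deltas": "0 0 0 0; 0 0 0 0; 0 0 0 0",
  "hand": 61.5,
  "squeeze": 40
}}

```text
clock: 9.55
ee_pos: [0.4992, -0.0398, 0.1053]
orientation: [179.9, 0.2, 171.7]
force: [-0.5, 2.6, 7.8]
finger_gap: 0.619
finger_force: 9.3
```

{"name": "move_arm", "arguments": {
  "deltas": "0 0 0 0; 0 0 0 0; 0 0 0 0",
  "hand": 59.5
}}

```text
clock: 9.8
ee_pos: [0.4993, -0.0397, 0.1055]
orientation: [179.9, 0.2, 171.7]
force: [-0.4, 2.8, 7.3]
finger_gap: 0.599
finger_force: 10.3
```

{"name": "move_arm", "arguments": {
  "deltas": "0 0 0 0; 0 0 0 0; 0 0 0 0",
  "hand": 57
}}

```text
clock: 10.05
ee_pos: [0.4994, -0.0395, 0.1056]
orientation: [179.9, 0.2, 171.6]
force: [-0.4, 3.7, 7.9]
finger_gap: 0.574
finger_force: 13.8
```

```bash
python3 - <<'E'
from h import *
s=state(); print(s["clock"],s["ee_pos"],s["orientation"],s["finger_gap"],s["finger_force"],s["force"],s["moment"])
im,d=snapshot("wrist"); im=im[:,:,::-1].copy(); cv2.imwrite("pics/w5.png",im); np.save("w5.npy",d)
p,R=tcp()
P=cloud("wrist",d); Q=(P-p)@R*1000
for a,b in((20,30),(40,55),(85,92),(92,98)):
    m=(abs(Q[...,0])<14)&(abs(Q[...,1])<36)&(Q[...,2]>a)&(Q[...,2]<b)&(P[...,2]>.010)
    if m.sum()>5: q=Q[m]; print(a,b,m.sum(),"x",np.percentile(q[:,0],[2,98]).round(1),"y",np.percentile(q[:,1],[2,98]).round(1))
r=rectify(im,"wrist",.005,(.475,-.04),.1)
# edge profile of ring width across its middle and lugs: table-vs-ring by LAB b, ring frame
L=cv2.cvtColor(im,cv2.COLOR_BGR2LAB)
m=(P[...,2]>.003)&(P[...,2]<.0075)&(Q[...,0]>8)&(Q[...,0]<70)&(abs(Q[...,1])<40); q=Q[m]
for x in range(10,64,4):
    k=q[(q[:,0]>=x)&(q[:,0]<x+4)]
    if len(k): print(x,len(k),np.percentile(k[:,1],[2,98]).round(1), k[k[:,1]<0][:,1].max() if (k[:,1]<0).any() else None, k[k[:,1]>0][:,1].min() if (k[:,1]>0).any() else None)
E
```

```text
10.05 [ 0.49943778 -0.03948965  0.10563705] [179.8985071    0.1887647  171.64048994] 0.5739950774687372 13.818675577640533 [-0.38583747  3.68219678  7.91132423] [ 0.94496865  0.00754909 -0.06410785]
20 30 875 x [-4.9 10.2] y [-35.3  35.2]
40 55 211 x [1.9 7.1] y [-14.4  15.9]
85 92 58 x [-2.7  6.3] y [-18.5  20.7]
92 98 156 x [-5.   7.2] y [-21.4  23.9]
10 68 [-16.9  19.7] -9.273125753490667 11.752612673048333
14 74 [-19.4  22.2] -11.044952130009127 13.574438793891554
18 104 [-21.3  24.8] -11.814079210157464 14.398935053086388
22 98 [-23.1  26.2] -13.603379033617674 16.767455648225873
26 97 [-23.9  27.1] -15.293522920053716 18.516666434495146
30 86 [-23.8  27. ] -15.944872837608159 18.483434057242018
34 102 [-23.6  26.1] -15.009455668017166 17.46640148967615
38 104 [-21.8  25.1] -12.410502050886297 14.806970600383176
42 117 [-20.1  23. ] -8.14016376485563 10.572093975494191
46 116 [-18.   20.4] -5.541360236860444 8.83979130763672
50 161 [-12.3  15.5] -0.4836670515259648 0.3569773739358696
54 31 [-5.9  8.2] -0.4825181847526857 0.3539155614131457
```

{"name": "move_arm", "arguments": {
  "deltas": "0 0 0 0; 0 0 0 0; 0 0 0 0",
  "hand": 54.5
}}

```text
clock: 10.35
ee_pos: [0.4995, -0.0394, 0.1057]
orientation: [179.9, 0.2, 171.6]
force: [0.1, 3.8, 8.0]
finger_gap: 0.55
finger_force: 17.7
```

{"name": "move_arm", "arguments": {
  "deltas": "0 0 0 0; 0 0 0 0; 0 0 0 0",
  "hand": 52
}}

```text
clock: 10.6
ee_pos: [0.4997, -0.0393, 0.1059]
orientation: [179.9, 0.2, 171.6]
force: [-0.1, 4.0, 9.1]
finger_gap: 0.524
finger_force: 19.6
```

```bash
cat >> h.py <<'E'
def prof(cam="wrist",zr=.0025,name=None):
    s=state(); print(s["clock"],np.round(s["ee_pos"],4),np.round(s["orientation"],1),round(s["finger_gap"],3),round(s["finger_force"],1),np.round(s["force"],1),np.round(s["moment"],2))
    p,R=np.array(s["ee_pos"]),Ro.from_euler("xyz",s["orientation"],degrees=True).as_matrix(); c=camera_params("wrist")
    im,d=snapshot("wrist"); 
    f=210/np.tan(np.radians(c["fov_y"])/2); v,u=np.mgrid[0:420,0:560]
    X=np.stack([(u-c["cx"])/f*d,(v-c["cy"])/f*d,d],-1); P=(X-np.array(c["t"]))@np.array(c["R"]); Q=(P-p)@R*1000
    if name: np.save(name,np.dstack([P,Q])); cv2.imwrite(f"pics/{name}.png",im[:,:,::-1])
    return P,Q,p,R
def ringprof(P,Q,lo,hi):
    m=(P[...,2]>lo)&(P[...,2]<hi)&(Q[...,0]>6)&(Q[...,0]<70)&(abs(Q[...,1])<40); q=Q[m]; 
    print("ring pts",len(q),"tool z by x:",[(x,np.median(q[(q[:,0]>=x)&(q[:,0]<x+8),2]).round(1)) for x in range(8,56,8) if ((q[:,0]>=x)&(q[:,0]<x+8)).sum()>4])
    for x in range(6,64,4):
        k=q[(q[:,0]>=x)&(q[:,0]<x+4)]
        if len(k)>4: a=k[k[:,1]<1.5][:,1];b=k[k[:,1]>1.5][:,1]; print(x,len(k),np.percentile(k[:,1],[2,98]).round(1),a.max().round(1) if len(a) else None,b.min().round(1) if len(b) else None)
E
python3 - <<'E'
from h import *
P,Q,p,R=prof(name="w6"); ringprof(P,Q,.003,.0075)
for a,b in((85,92),(92,98),(98,103)):
    m=(abs(Q[...,0])<9)&(abs(Q[...,1])<36)&(Q[...,2]>a)&(Q[...,2]<b)&(P[...,2]>.008)
    if m.sum()>5: q=Q[m]; print(a,b,m.sum(),"x",np.percentile(q[:,0],[2,98]).round(1),"y",np.percentile(q[:,1],[2,98]).round(1))
E
```

```text
10.6 [ 0.4997 -0.0393  0.1059] [179.9   0.2 171.6] 0.524 19.6 [-0.1  4.   9.1] [ 1.18 -0.04 -0.02]
ring pts 1240 tool z by x: [(8, np.float64(100.8)), (16, np.float64(100.7)), (24, np.float64(100.7)), (32, np.float64(100.5)), (40, np.float64(100.5)), (48, np.float64(100.5))]
6 74 [-21.6  25.1] -7.5 10.9
10 63 [-18.1  21.2] -11.0 14.4
14 71 [-20.7  24. ] -12.8 15.2
18 109 [-23.1  26.3] -12.8 16.9
22 92 [-23.9  27.4] -15.2 18.6
26 96 [-24.7  28. ] -16.9 20.2
30 86 [-24.9  28.7] -16.8 20.1
34 103 [-24.4  27.7] -15.1 19.1
38 109 [-22.8  26. ] -12.5 15.7
42 118 [-20.9  24.1] -8.1 11.4
46 129 [-18.3  21.6] 1.2 2.0
50 164 [-12.9  16.4] 1.2 2.0
54 26 [-5.1  8.3] 1.2 2.0
85 92 52 x [-1.7  6.5] y [-20.1  23.6]
92 98 194 x [-4.3  7.7] y [-24.   26.4]
```

{"name": "move_arm", "arguments": {
  "deltas": "0 0 0 0; 0 0 0 0; 0 0 0 0",
  "hand": 50.5
}}

```text
clock: 10.9
ee_pos: [0.4997, -0.0393, 0.1059]
orientation: [179.9, 0.2, 171.6]
force: [0.4, 3.9, 9.4]
finger_gap: 0.508
finger_force: 20.6
```

{"name": "move_arm", "arguments": {
  "deltas": "0 0 0 0; 0 0 0 0; 0 0 0 0",
  "hand": 49
}}

```text
clock: 11.15
ee_pos: [0.4998, -0.0392, 0.106]
orientation: [179.9, 0.2, 171.6]
force: [0.0, 5.7, 9.5]
finger_gap: 0.493
finger_force: 21.7
```

```bash
python3 - <<'E'
from h import *
P,Q,p,R=prof(name="w7"); ringprof(P,Q,.003,.0075)
for a,b in((85,92),(92,98),(98,103)):
    m=(abs(Q[...,0])<9)&(abs(Q[...,1])<36)&(Q[...,2]>a)&(Q[...,2]<b)&(P[...,2]>.008)
    if m.sum()>5: q=Q[m]; print(a,b,m.sum(),"x",np.percentile(q[:,0],[2,98]).round(1),"y",np.percentile(q[:,1],[2,98]).round(1))
# rectified for fit: save
im=cv2.imread("pics/w7.png"); cv2.imwrite("pics/r7.png",rectify(im,"wrist",.005,(.475,-.04),.1))
E
```

```text
11.15 [ 0.4998 -0.0392  0.106 ] [179.9   0.2 171.6] 0.493 21.7 [0.  5.7 9.5] [ 1.2  -0.05 -0.09]
ring pts 1253 tool z by x: [(8, np.float64(100.8)), (16, np.float64(100.8)), (24, np.float64(100.6)), (32, np.float64(100.6)), (40, np.float64(100.5)), (48, np.float64(100.5))]
6 80 [-22.9  26.3] -8.5 12.6
10 59 [-18.1  22. ] -11.9 15.3
14 69 [-21.5  25.4] -13.7 17.9
18 104 [-23.2  27.2] -13.7 17.7
22 92 [-24.8  28.8] -15.4 19.4
26 95 [-25.5  28.9] -17.0 21.0
30 85 [-25.4  29.6] -17.7 20.9
34 104 [-24.6  28.6] -15.9 19.2
38 114 [-23.5  26.9] -12.4 17.4
42 121 [-20.9  25. ] -8.1 11.4
46 143 [-18.3  21.7] 1.2 2.0
50 165 [-13.2  16.4] 1.2 2.0
54 22 [-4.3  8.4] 1.2 2.0
85 92 51 x [-2.   6.5] y [-21.1  24.2]
92 98 198 x [-4.3  8. ] y [-24.9  28.2]
```

{"name": "move_arm", "arguments": {
  "deltas": "0 0 0 0; 0 0 0 0; 0 0 0 0",
  "hand": 47
}}

```text
clock: 11.45
ee_pos: [0.4998, -0.0392, 0.106]
orientation: [179.9, 0.2, 171.6]
force: [-0.2, 4.8, 9.8]
finger_gap: 0.475
finger_force: 23.0
```

```bash
cat >> h.py <<'E'
from scipy.optimize import minimize
def fit_spread(Q,zt,x0=(28,1.7,0,.3),tol=2.5,xmin=9):
    "ring top at tool-z zt; fit the outer outline: joint-centred halves. Returns ring-centre x,y, yaw(rad), spread. Tool +x is ring -x"
    z=Q[...,2]; reg=(Q[...,0]>xmin)&(Q[...,0]<66)&(abs(Q[...,1]-x0[1])<42)
    on=reg&(abs(z-zt)<tol); off=reg&(z>zt+tol)
    # points: use coordinates on the ring-top plane along the view ray (so that low background is judged by direction)
    cam=np.array([80.78,.08,-177.1]); k=(zt-cam[2])/(z-cam[2]); X=cam[0]+(Q[...,0]-cam[0])*k; Y=cam[1]+(Q[...,1]-cam[1])*k
    reg2=on|off; X,Y,L=X[reg2],Y[reg2],on[reg2]
    def r(p,X,Y):
        xr,yr=-(X-p[0]),-(Y-p[1])*1.0   # ring frame (x to the eyes); handedness: mirror-symmetric
        c,s=np.cos(p[2]),np.sin(p[2]); xr,yr=c*xr+s*yr,-s*xr+c*yr
        out=[]
        for sg in(1,-1):
            a=sg*p[3]/2; u=xr+22.5; ca,sa=np.cos(a),np.sin(a); hx=ca*u+sa*yr-22.5; hy=-sa*u+ca*yr
            d=24.5-np.hypot(hx,hy); d=np.where(sg*hy<0,-9,d); out.append(d)
        return np.maximum(*out),xr
    def cost(p):
        d,xr=r(p,X,Y); w=(d<7)&(xr<17); w=w|((d<-3)&(xr<17)); pr=1/(1+np.exp(-d/.5)); return np.sum(((pr-L)**2)[w])/max(w.sum(),1)+0.0
    b=min((minimize(cost,[x0[0],x0[1],x0[2],t],method="Nelder-Mead",options=dict(initial_simplex=None,maxiter=600)) for t in(.05,.2,.35)),key=lambda o:o.fun)
    print("ring centre x,y tool mm",b.x[:2].round(2),"yaw deg",np.degrees(b.x[2]).round(1),"spread",b.x[3].round(3),"cost",round(b.fun,4)); return b.x
E
python3 - <<'E'
from h import *
for n in("w6","w7"):
    A=np.load(n+".npy"); fit_spread(A[...,3:],100.7)
P,Q,p,R=prof(name="w8"); ringprof(P,Q,.003,.0075); fit_spread(Q,100.8)
E
```

```text
ring centre x,y tool mm [30.27  1.64] yaw deg 0.0 spread 0.238 cost 0.0252
ring centre x,y tool mm [30.13  1.82] yaw deg -0.2 spread 0.297 cost 0.0253
11.45 [ 0.4998 -0.0392  0.106 ] [179.9   0.2 171.6] 0.475 23.0 [-0.2  4.8  9.8] [ 1.28 -0.07 -0.06]
ring pts 1241 tool z by x: [(8, np.float64(100.8)), (16, np.float64(100.7)), (24, np.float64(100.7)), (32, np.float64(100.6)), (40, np.float64(100.6)), (48, np.float64(100.5))]
6 75 [-23.5  27.6] -9.3 13.6
10 57 [-18.9  23.2] -12.8 16.9
14 68 [-22.1  25.8] -13.7 17.8
18 102 [-23.3  28.2] -14.5 18.6
22 93 [-25.6  28.9] -16.1 20.3
26 98 [-25.6  29.7] -17.7 21.9
30 83 [-26.3  29.6] -17.7 21.8
34 102 [-25.3  28.6] -15.9 20.0
38 114 [-23.7  27.6] -12.4 16.5
42 121 [-21.5  25. ] -8.1 11.4
46 147 [-18.3  22.4] 1.2 2.0
50 163 [-12.9  17. ] 1.2 2.0
54 18 [-4.4  8.5] 1.2 2.0
ring centre x,y tool mm [30.07  1.79] yaw deg -0.0 spread 0.346 cost 0.0261
```

{"name": "move_arm", "arguments": {
  "deltas": "0 0 0 0; 0 0 0 0; 0 0 0 0; 0 0 0 0",
  "hand": 45.7
}}

```text
clock: 11.83
ee_pos: [0.4998, -0.0392, 0.106]
orientation: [179.8, 0.2, 171.6]
force: [0.7, 5.6, 9.9]
finger_gap: 0.463
finger_force: 23.9
```

{"name": "move_arm", "arguments": {
  "deltas": "0 0 -0.002 0; 0 0 -0.003 0; 0 0 -0.005 0; 0 0 -0.01 0; 0 0 -0.01 0"
}}

```text
clock: 12.25
ee_pos: [0.4972, -0.0399, 0.1277]
orientation: [180.0, -0.1, 171.7]
force: [-0.2, 0.2, -1.2]
finger_gap: 0.462
finger_force: 19.5
```

{"name": "move_arm", "arguments": {
  "deltas": "0 0 -0.005 0; 0 0 0 0; 0 0 0 0; 0 0 0 0"
}}

```text
clock: 12.58
ee_pos: [0.4976, -0.0399, 0.1316]
orientation: [180.0, -0.0, 171.7]
force: [0.5, 0.5, -1.6]
finger_gap: 0.46
finger_force: 19.6
```

```bash
python3 - <<'E'
from h import *
P,Q,p,R=prof(name="w9"); ringprof(P,Q,.014,.04)
for zt in (99,100.8): fit_spread(Q,zt,tol=5)
E
```

```text
12.5833 [ 0.4976 -0.0399  0.1316] [180.   -0.  171.7] 0.46 19.6 [ 0.5  0.5 -1.6] [ 0.04 -0.08  0.04]
ring pts 1313 tool z by x: [(8, np.float64(101.6)), (16, np.float64(101.8)), (24, np.float64(101.9)), (32, np.float64(102.2)), (40, np.float64(102.3)), (48, np.float64(102.5))]
6 128 [-25.7  28.3] -13.9 17.1
10 83 [-21.7  24.3] -13.7 17.0
14 76 [-23.4  26.6] -15.5 18.7
18 109 [-25.   28.3] -15.6 18.7
22 90 [-26.1  29.3] -17.2 20.5
26 95 [-26.6  29.8] -18.7 22.0
30 98 [-26.5  29.6] -17.8 20.9
34 91 [-24.9  28.1] -16.1 19.1
38 129 [-23.8  26.9] -10.8 14.0
42 143 [-20.4  23.5] -8.2 11.4
46 157 [-16.6  19.9] 1.2 2.0
50 114 [-12.2  14.8] 1.2 2.0
ring centre x,y tool mm [28.69  1.7 ] yaw deg -0.0 spread 0.349 cost 0.0241
ring centre x,y tool mm [28.44  1.53] yaw deg -0.2 spread 0.352 cost 0.0203
```

```bash
python3 - <<'E'
from h import *
A=np.load("w9.npy"); fit_spread(A[...,3:],102,tol=3)
t=np.load("top0.npy"); P=cloud("top",t); c=(P[...,2]>.06)&(np.hypot(P[...,0]-.595,P[...,1]-.19)<.05)
for lo in np.arange(.05,.105,.005):
    m=(P[...,2]>=lo)&(P[...,2]<lo+.005)&(np.hypot(P[...,0]-.595,P[...,1]-.19)<.05); q=P[m]
    if len(q)>3: print(lo.round(3),len(q),q.mean(0).round(4),np.ptp(q,axis=0).round(3))
go([.498,-.0398,.235],171.7,[.69,.185,.235],171.7)
E
```

```text
ring centre x,y tool mm [28.25  1.59] yaw deg 0.0 spread 0.365 cost 0.0211
0.05 125 [0.5893 0.1873 0.0538] [0.065 0.066 0.005]
0.055 483 [0.5892 0.1901 0.0572] [0.064 0.067 0.005]
0.06 24 [0.5994 0.1887 0.0611] [0.06  0.062 0.005]
0.065 14 [0.5907 0.1853 0.0683] [0.031 0.035 0.004]
0.07 99 [0.5893 0.1884 0.0727] [0.034 0.034 0.005]
0.075 121 [0.5896 0.1914 0.0776] [0.029 0.029 0.005]
0.08 32 [0.5896 0.1893 0.081 ] [0.02  0.023 0.004]
8
-0.0246 0.0391 0.0000 -0.0000; -0.0246 0.0391 0.0000 -0.0000; -0.0246 0.0391 0.0000 -0.0000; -0.0246 0.0391 0.0000 -0.0000; -0.0246 0.0391 0.0000 -0.0000; -0.0246 0.0391 0.0000 -0.0000; -0.0246 0.0391 0.0000 -0.0000; -0.0246 0.0391 0.0000 -0.0000
```

{"name": "move_arm", "arguments": {
  "deltas": "0 0 -0.015 0; 0 0 -0.03 0; 0 0 -0.035 0; 0 0 -0.03 0; 0 0 -0.015 0"
}}

```text
clock: 13.05
ee_pos: [0.4993, -0.0404, 0.2359]
orientation: [-179.9, 0.3, 171.7]
force: [0.8, 0.4, -1.3]
finger_gap: 0.465
finger_force: 19.6
```

{"name": "move_arm", "arguments": {
  "deltas": "-0.008 0.013 0 0; -0.0165 0.026 0 0; -0.018 0.029 0 0; -0.018 0.029 0 0; -0.018 0.029 0 0"
}}

```text
clock: 13.47
ee_pos: [0.5747, 0.0525, 0.2296]
orientation: [180.0, -0.2, 171.7]
force: [1.4, -1.4, -3.2]
finger_gap: 0.462
finger_force: 19.6
```

{"name": "move_arm", "arguments": {
  "deltas": "-0.018 0.029 0 0; -0.018 0.029 0 0; -0.018 0.029 0 0; -0.018 0.029 0 0; -0.018 0.029 0 0"
}}

```text
clock: 13.88
ee_pos: [0.6626, 0.1571, 0.2289]
orientation: [-180.0, -0.2, 171.7]
force: [0.6, -1.5, -1.6]
finger_gap: 0.458
finger_force: 19.6
```

{"name": "move_arm", "arguments": {
  "deltas": "-0.0165 0.026 0 0; -0.008 0.0155 0 0; 0 0 0 0; 0 0 0 0; 0 0 0 0"
}}

```text
clock: 14.3
ee_pos: [0.686, 0.1849, 0.2301]
orientation: [-179.9, -0.1, 171.7]
force: [-0.2, 0.4, -2.2]
finger_gap: 0.465
finger_force: 19.5
```

{"name": "move_arm", "arguments": {
  "deltas": "0 0 0 0; 0 0 0 0; 0 0 0 0; 0 0 0 0; 0 0 0 0"
}}

```text
clock: 14.72
ee_pos: [0.6868, 0.1847, 0.232]
orientation: [180.0, 0.0, 171.6]
force: [-0.5, 0.1, -1.4]
finger_gap: 0.462
finger_force: 19.5
```

```bash
cat >> h.py <<'E'
def circ(q,guess=None):
    A=np.c_[2*q[:,:2],np.ones(len(q))]; s=np.linalg.lstsq(A,(q[:,:2]**2).sum(1),rcond=None)[0]; return s[:2],np.sqrt(s[2]+s[0]**2+s[1]**2)
def spindle(P,c=(.5895,.19)):
    r=np.hypot(P[...,0]-c[0],P[...,1]-c[1])
    z=P[...,2]; zs=z[(r<.045)&(z>.045)&(z<.105)]; h,e=np.histogram(zs,np.arange(.045,.106,.001)); print("z hist",[(round(a*1000),int(n)) for a,n in zip(e,h) if n>15])
    return r,z
E
python3 - <<'E'
from h import *
P,Q,p,R=prof(name="wa"); r,z=spindle(P)
for a,b in ((99,106),):
    fit_spread(Q,102,tol=3)
E
```

```text
14.7167 [0.6868 0.1847 0.232 ] [180.    0.  171.6] 0.462 19.5 [-0.5  0.1 -1.4] [-0.02 -0.01  0.01]
z hist [(54, 40), (55, 389), (56, 1114), (57, 801), (58, 101), (70, 19), (71, 137), (72, 219), (73, 71), (76, 44), (77, 236), (78, 288), (79, 90)]
ring centre x,y tool mm [28.21  1.74] yaw deg -0.0 spread 0.377 cost 0.0278
```

```bash
python3 - <<'E'
from h import *
A=np.load("wa.npy"); P,Q=A[...,:3],A[...,3:]
s=state(); p=np.array(s["ee_pos"]); R=Ro.from_euler("xyz",s["orientation"],degrees=True).as_matrix()
r=np.hypot(P[...,0]-.5895,P[...,1]-.19); z=P[...,2]
for nm,lo,rm,rt in(("nose",.0753,.03,14),("land+",.0695,.03,18),("hub+",.0530,.05,34)):
    m=((z>lo)&(r<rm)).astype(np.uint8); n,l,st,_=cv2.connectedComponentsWithStats(m); k=1+np.argmax(st[1:,4]); m=(l==k)
    # outline in image -> rays onto plane of that top
    zt={"nose":.0781,"land+":.0721,"hub+":.0566}[nm]
    cs,_=cv2.findContours(m.astype(np.uint8),cv2.RETR_EXTERNAL,cv2.CHAIN_APPROX_NONE); uv=max(cs,key=len)[:,0]
    W=np.array([at_z("wrist",u,zt) for u in uv]); c,rr=circ(W[:,:2]*1000)
    q=P[m&(abs(z-zt)<.003)]; print(nm,len(uv),"outline circ",c.round(2),rr.round(2),"mean",(q.mean(0)*1000).round(2),"minrect",[np.round(v,1) for v in cv2.minEnclosingCircle((q[:,:2]*1000).astype(np.float32))])
    print("  tool",(R.T@(np.r_[c/1000,zt]-p)*1000).round(2))
E
```

```text
nose 82 outline circ [590.41 189.47] 13.21 mean [590.29 189.4   78.12] minrect [array([590.3, 189.5]), np.float64(13.9)]
  tool [ 96.1   -9.38 153.83]
land+ 108 outline circ [590.4  189.49] 17.6 mean [590.42 189.61  72.3 ] minrect [array([590.4, 189.4]), np.float64(17.9)]
  tool [ 96.12  -9.36 159.83]
hub+ 190 outline circ [590.41 189.54] 33.23 mean [589.88 189.78  56.72] minrect [array([590.5, 189.6]), np.float64(33.9)]
  tool [ 96.12  -9.31 175.33]
```

{"name": "move_arm", "arguments": {
  "deltas": "0.012 -0.0018 0 0; 0.026 -0.004 0 0; 0.028 -0.005 0 0; 0.014 -0.002 0 0; 0.0059 -0.001 0 0"
}}

```text
clock: 15.18
ee_pos: [0.6159, 0.1842, 0.232]
orientation: [-180.0, -0.0, 171.7]
force: [0.0, -0.7, -1.0]
finger_gap: 0.462
finger_force: 19.5
```

{"name": "move_arm", "arguments": {
  "deltas": "0 0 0.01 0; 0 0 0.015 0; 0 0 0.01 0; 0 0 0 0; 0 0 0 0"
}}

```text
clock: 15.6
ee_pos: [0.617, 0.1838, 0.202]
orientation: [-180.0, -0.2, 171.7]
force: [-0.3, 0.6, -2.7]
finger_gap: 0.461
finger_force: 19.5
```

{"name": "move_arm", "arguments": {
  "deltas": "0 0 0 0; 0 0 0 0; 0 0 0 0; 0 0 0 0; 0 0 0 0"
}}

```text
clock: 16.02
ee_pos: [0.6174, 0.1841, 0.2041]
orientation: [180.0, 0.0, 171.7]
force: [0.2, 0.9, -2.0]
finger_gap: 0.457
finger_force: 19.5
```

```bash
cat >> h.py <<'E'
def nose(P,p,R,levels=(("nose",.0753,.03,.0781),("land+",.0695,.03,.0721)),c0=(.5904,.1895),zmax=.085):
    r=np.hypot(P[...,0]-c0[0],P[...,1]-c0[1]); z=P[...,2]
    for nm,lo,rm,zt in levels:
        m=((z>lo)&(r<rm)&(z<zmax)).astype(np.uint8); n,l,st,_=cv2.connectedComponentsWithStats(m); k=1+np.argmax(st[1:,4]); m=(l==k)
        cs,_=cv2.findContours(m.astype(np.uint8),cv2.RETR_EXTERNAL,cv2.CHAIN_APPROX_NONE); uv=max(cs,key=len)[:,0]
        W=np.array([at_z("wrist",u,zt) for u in uv]); c,rr=circ(W[:,:2]*1000)
        print(nm,len(uv),c.round(2),rr.round(2),"tool",(R.T@(np.r_[c/1000,zt]-p)*1000).round(2))
E
python3 - <<'E'
from h import *
P,Q,p,R=prof(name="wb"); nose(P,p,R); fit_spread(Q,102,tol=3)
fit_spread(Q,102.3,tol=4)
m=(abs(Q[...,2]-102)<6)&(Q[...,0]>10)&(Q[...,0]<56)&(abs(Q[...,1])<32); q=Q[m]; k=np.linalg.lstsq(np.c_[q[:,:2],np.ones(len(q))],q[:,2],rcond=None)[0]; print("ring plane tilt deg",np.degrees(k[:2]),"z at centre",k@[28,1.7,1])
E
```

```text
16.0167 [0.6174 0.1841 0.2041] [180.    0.  171.7] 0.457 19.5 [ 0.2  0.9 -2. ] [ 0.01 -0.01  0.01]
nose 80 [589.83 189.45] 13.24 tool [ 28.18   1.31 125.99]
land+ 107 [590.82 189.36] 17.16 tool [ 27.19   1.36 131.99]
ring centre x,y tool mm [28.22  1.64] yaw deg 0.0 spread 0.374 cost 0.0251
ring centre x,y tool mm [28.19  1.66] yaw deg 0.0 spread 0.372 cost 0.0236
ring plane tilt deg [ 1.63199945 -0.73413386] z at centre 102.23028100522615
```

{"name": "move_arm", "arguments": {
  "deltas": "0 -0.0003 0.006 0; 0 0 0.008 0; 0 0 0.006 0; 0 0 0.004 0; 0 0 0 0"
}}

```text
clock: 16.48
ee_pos: [0.6164, 0.1837, 0.1829]
orientation: [-180.0, -0.1, 171.7]
force: [-0.9, -0.3, -1.9]
finger_gap: 0.459
finger_force: 19.6
```

{"name": "move_arm", "arguments": {
  "deltas": "0 0 0.003 0; 0 0 0.003 0; 0 0 0.003 0; 0 0 0 0; 0 0 0 0"
}}

```text
clock: 16.9
ee_pos: [0.6171, 0.1838, 0.1772]
orientation: [-180.0, -0.0, 171.7]
force: [-0.9, 0.8, -2.6]
finger_gap: 0.461
finger_force: 19.6
```

```bash
python3 - <<'E'
from h import *
P,Q,p,R=prof(name="wc"); nose(P,p,R,(("nose",.0755,.03,.0781),),zmax=.085); fit_spread(Q,102.3,tol=4)
E
```

```text
16.9 [0.6171 0.1838 0.1772] [-180.    -0.   171.7] 0.461 19.6 [-0.9  0.8 -2.6] [ 0.08 -0.05 -0.  ]
nose 88 [590.11 189.45] 13.34 tool [27.53  1.66 99.11]
ring centre x,y tool mm [28.7   1.87] yaw deg 0.0 spread 0.291 cost 0.0945
```

{"name": "move_arm", "arguments": {
  "deltas": "0 0 0.003 0; 0 0 0.003 0; 0 0 0.002 0; 0 0 0 0; 0 0 0 0"
}}

```text
clock: 17.37
ee_pos: [0.6171, 0.1838, 0.1707]
orientation: [-180.0, -0.0, 171.7]
force: [-0.6, 0.3, -2.8]
finger_gap: 0.461
finger_force: 19.6
```

{"name": "move_arm", "arguments": {
  "deltas": "0 0 0.002 0; 0 0 0.002 0; 0 0 0.001 0; 0 0 0 0; 0 0 0 0"
}}

```text
clock: 17.78
ee_pos: [0.6172, 0.1838, 0.1669]
orientation: [-180.0, -0.0, 171.7]
force: [1.0, 0.1, -2.5]
finger_gap: 0.464
finger_force: 19.6
```

{"name": "move_arm", "arguments": {
  "deltas": "0 0 0.001 0; 0 0 0.001 0; 0 0 0 0; 0 0 0 0"
}}

```text
clock: 18.12
ee_pos: [0.6172, 0.1838, 0.1653]
orientation: [-180.0, -0.0, 171.7]
force: [-0.6, -0.2, -2.3]
finger_gap: 0.459
finger_force: 19.6
```

{"name": "move_arm", "arguments": {
  "deltas": "0 0 0.001 0; 0 0 0 0; 0 0 0 0"
}}

```text
clock: 18.37
ee_pos: [0.6172, 0.1838, 0.1645]
orientation: [-180.0, -0.0, 171.7]
force: [-0.6, 0.2, -2.4]
finger_gap: 0.464
finger_force: 19.5
```

{"name": "move_arm", "arguments": {
  "deltas": "0 0 0.001 0; 0 0 0 0; 0 0 0 0"
}}

```text
clock: 18.62
ee_pos: [0.6172, 0.1838, 0.1637]
orientation: [-180.0, -0.0, 171.7]
force: [0.0, -0.1, -1.8]
finger_gap: 0.465
finger_force: 19.5
```

```bash
python3 - <<'E'
from h import *
P,Q,p,R=prof(name="wd"); 
m=(abs(Q[...,2]-102)<2.5)&(Q[...,0]>9)&(Q[...,0]<56)&(abs(Q[...,1]-1.7)<30)&(np.hypot(Q[...,0]-27.5,Q[...,1]-1.7)>19); q=Q[m]; k=np.linalg.lstsq(np.c_[q[:,:2],np.ones(len(q))],q[:,2],rcond=None)[0]; print(len(q),"tilt deg",np.degrees(k[:2]),"ring top at centre tool z",k@[28,1.7,1],"world",p[2]-k@[28,1.7,1]/1000)
E
```

```text
18.6167 [0.6172 0.1838 0.1637] [-180.    -0.   171.7] 0.465 19.5 [ 0.  -0.1 -1.8] [ 0.04  0.01 -0.02]
1168 tilt deg [ 0.67927775 -0.68075192] ring top at centre tool z 101.5281591038372 world 0.062209401068727715
```

{"name": "move_arm", "arguments": {
  "deltas": "0 0 0.0008 0; 0 0 0 0; 0 0 0 0"
}}

```text
clock: 18.92
ee_pos: [0.6173, 0.1838, 0.1633]
orientation: [180.0, 0.0, 171.7]
force: [-0.1, 0.6, -1.1]
finger_gap: 0.464
finger_force: 19.5
```

{"name": "move_arm", "arguments": {
  "deltas": "0 0 0.0008 0; 0 0 0 0; 0 0 0 0"
}}

```text
clock: 19.17
ee_pos: [0.6176, 0.1838, 0.163]
orientation: [180.0, 0.1, 171.7]
force: [-0.1, 0.3, 1.6]
finger_gap: 0.459
finger_force: 19.7
```

{"name": "move_arm", "arguments": {
  "deltas": "0 0 0.0005 0; 0 0 0 0; 0 0 0 0",
  "hand": 48.5
}}

```text
clock: 19.42
ee_pos: [0.6177, 0.1836, 0.1628]
orientation: [-180.0, 0.1, 171.7]
force: [0.4, -1.0, 3.6]
finger_gap: 0.49
finger_force: 17.3
```

{"name": "move_arm", "arguments": {
  "deltas": "0 0 0 0; 0 0 0 0; 0 0 0 0",
  "hand": 51.5
}}

```text
clock: 19.67
ee_pos: [0.6177, 0.1837, 0.1627]
orientation: [180.0, 0.1, 171.7]
force: [0.1, -0.9, 5.5]
finger_gap: 0.515
finger_force: 15.7
```

{"name": "move_arm", "arguments": {
  "deltas": "0 0 0 0; 0 0 0 0; 0 0 0 0",
  "hand": 54.5
}}

```text
clock: 19.92
ee_pos: [0.6176, 0.1837, 0.1626]
orientation: [180.0, 0.1, 171.7]
force: [0.3, -1.7, 4.4]
finger_gap: 0.545
finger_force: 13.8
```

```bash
cat >> h.py <<'E'
def ringplane(Q,p):
    m=(abs(p[2]*1000-Q[...,2]-62)<3)&(Q[...,0]>9)&(Q[...,0]<58)&(abs(Q[...,1]-1.7)<30); q=Q[m]; k=np.linalg.lstsq(np.c_[q[:,:2],np.ones(len(q))],q[:,2],rcond=None)[0]; q=q[abs(np.c_[q[:,:2],np.ones(len(q))]@k-q[:,2])<1.2]; k=np.linalg.lstsq(np.c_[q[:,:2],np.ones(len(q))],q[:,2],rcond=None)[0]; print(len(q),"tilt deg",np.degrees(k[:2]).round(2),"top world z",round(p[2]*1000-k@[28,1.7,1],2))
E
python3 - <<'E'
from h import *
P,Q,p,R=prof(name="we"); ringplane(Q,p); fit_spread(Q,p[2]*1000-62,tol=2.5)
ringprof(P,Q,.0595,.0645)
E
```

```text
19.9167 [0.6176 0.1837 0.1626] [1.800e+02 1.000e-01 1.717e+02] 0.545 13.8 [ 0.3 -1.7  4.4] [-0.48 -0.    0.08]
1008 tilt deg [-0.53 -0.27] top world z 62.06
ring centre x,y tool mm [30.46  1.55] yaw deg 0.3 spread 0.184 cost 0.0191
ring pts 1185 tool z by x: [(8, np.float64(100.8)), (16, np.float64(100.6)), (24, np.float64(100.6)), (32, np.float64(100.4)), (40, np.float64(100.4)), (48, np.float64(100.4))]
6 87 [-20.9  23.6] -6.7 9.2
10 62 [-18.1  20.5] -11.1 13.5
14 69 [-20.6  23.5] -13.6 16.1
18 73 [-23.2  26.1] -15.3 19.4
22 77 [-24.   26.8] -16.9 20.2
26 91 [-24.8  27.3] -16.9 20.1
30 82 [-24.6  27. ] -16.8 19.2
34 105 [-23.7  26.8] -15.0 17.4
38 111 [-22.6  25.1] -11.6 14.8
42 126 [-20.4  22.9] -8.1 4.6
46 137 [-17.8  20.1] 1.2 2.0
50 148 [-12.4  14.8] 1.2 2.0
54 17 [-4.5  5.4] 1.2 2.0
```

{"name": "move_arm", "arguments": {
  "deltas": "0 0 0 0; 0 0 0 0; 0 0 0 0",
  "hand": 57.5
}}

```text
clock: 20.22
ee_pos: [0.6174, 0.1842, 0.1623]
orientation: [179.9, 0.0, 171.7]
force: [1.1, 0.2, 4.4]
finger_gap: 0.577
finger_force: 8.6
```

{"name": "move_arm", "arguments": {
  "deltas": "0 0 0 0; 0 0 0 0; 0 0 0 0",
  "hand": 60
}}

```text
clock: 20.47
ee_pos: [0.6173, 0.184, 0.1622]
orientation: [180.0, 0.0, 171.7]
force: [0.4, -0.1, 3.6]
finger_gap: 0.6
finger_force: 6.6
```

{"name": "move_arm", "arguments": {
  "deltas": "0 0 0 0; 0 0 0 0; 0 0 0 0",
  "hand": 62
}}

```text
clock: 20.72
ee_pos: [0.6172, 0.1839, 0.162]
orientation: [180.0, -0.0, 171.7]
force: [0.2, -0.1, 4.4]
finger_gap: 0.621
finger_force: 6.2
```

```bash
python3 - <<'E'
from h import *
P,Q,p,R=prof(name="wf"); ringplane(Q,p); fit_spread(Q,p[2]*1000-62,tol=2.5)
for a,b in((85,92),(92,98)):
    m=(abs(Q[...,0])<9)&(abs(Q[...,1])<36)&(Q[...,2]>a)&(Q[...,2]<b)
    if m.sum()>5: q=Q[m]; print(a,b,m.sum(),"x",np.percentile(q[:,0],[2,98]).round(1),"y",np.percentile(q[:,1],[2,98]).round(1))
ringprof(P,Q,.0595,.0645)
E
```

```text
20.7167 [0.6172 0.1839 0.162 ] [180.   -0.  171.7] 0.621 6.2 [ 0.2 -0.1  4.4] [ 0.01 -0.12  0.01]
857 tilt deg [-0.2  -0.06] top world z 61.81
ring centre x,y tool mm [28.35  1.56] yaw deg 0.0 spread 0.054 cost 0.0163
85 92 47 x [0.3 2.8] y [-17.   18.3]
92 98 193 x [-8.4  3.7] y [-20.6  21.3]
ring pts 980 tool z by x: [(8, np.float64(100.3)), (16, np.float64(100.2)), (24, np.float64(100.1)), (32, np.float64(100.1)), (40, np.float64(100.1)), (48, np.float64(100.2))]
6 52 [-14.5  17.9] -8.4 10.9
10 71 [-18.   21.4] -10.2 13.5
14 60 [-20.5  23.9] -13.6 17.8
18 63 [-22.2  24.7] -16.1 19.5
22 67 [-23.   26.2] -16.9 20.2
26 74 [-23.4  26.2] -16.9 20.1
30 75 [-22.9  26.1] -16.0 19.2
34 95 [-22.   25.2] -13.3 16.5
38 98 [-19.4  22.6] -9.9 12.3
42 104 [-17.4  20.7] -7.3 10.5
46 158 [-13.2  16.4] 1.2 2.0
50 63 [-7.1 10.2] 1.2 2.0
```

{"name": "move_arm", "arguments": {
  "deltas": "0 0 -0.002 0; 0 0 -0.002 0; 0 0 -0.003 0; 0 0 -0.003 0; 0 0 0 0"
}}

```text
clock: 21.18
ee_pos: [0.617, 0.1837, 0.1701]
orientation: [-180.0, -0.0, 171.7]
force: [-0.2, 0.1, -0.5]
finger_gap: 0.625
finger_force: 4.8
```

```bash
python3 - <<'E'
from h import *
P,Q,p,R=prof(name="wg"); ringplane(Q,p); fit_spread(Q,p[2]*1000-62,tol=2.5)
for a,b in((20,30),(85,92),(92,98)):
    m=(abs(Q[...,0])<14)&(abs(Q[...,1])<36)&(Q[...,2]>a)&(Q[...,2]<b)
    if m.sum()>5: q=Q[m]; print(a,b,m.sum(),"x",np.percentile(q[:,0],[2,98]).round(1),"y",np.percentile(q[:,1],[2,98]).round(1))
E
```

```text
21.1833 [0.617  0.1837 0.1701] [-180.    -0.   171.7] 0.625 4.8 [-0.2  0.1 -0.5] [-0.   -0.07 -0.04]
810 tilt deg [3.15 0.29] top world z 63.05
ring centre x,y tool mm [27.88  1.72] yaw deg 0.1 spread 0.058 cost 0.018
20 30 829 x [-6.7  8.7] y [-35.3  35.1]
85 92 40 x [-4.8  2.6] y [-17.8  18.2]
92 98 272 x [-9.2 13.7] y [-20.6  22. ]
```

{"name": "move_arm", "arguments": {
  "deltas": "0 0.0005 0.0025 0; 0 0.0005 0.0025 0; 0 0 0 0; 0 0 0 0",
  "hand": 63.5
}}

```text
clock: 21.57
ee_pos: [0.6171, 0.1844, 0.1656]
orientation: [-180.0, -0.0, 171.7]
force: [0.4, -0.9, -2.4]
finger_gap: 0.637
finger_force: 5.0
```

```bash
python3 - <<'E'
from h import *
P,Q,p,R=prof(name="wh"); ringplane(Q,p); fit_spread(Q,p[2]*1000-62,tol=2.5)
for a,b in((20,30),(85,92),(92,98)):
    m=(abs(Q[...,0])<14)&(abs(Q[...,1])<36)&(Q[...,2]>a)&(Q[...,2]<b)&(P[...,2]>.066)
    if m.sum()>5: q=Q[m]; print(a,b,m.sum(),"x",np.percentile(q[:,0],[2,98]).round(1),"y",np.percentile(q[:,1],[2,98]).round(1))
im=cv2.imread("pics/wh.png"); cv2.imwrite("pics/whc.png",cv2.resize(im[140:270,200:360],(740,600),interpolation=cv2.INTER_CUBIC))
E
```

```text
21.5667 [0.6171 0.1844 0.1656] [-180.    -0.   171.7] 0.637 5.0 [ 0.4 -0.9 -2.4] [-0.12  0.01  0.02]
845 tilt deg [2.27 0.57] top world z 62.89
ring centre x,y tool mm [27.74  1.05] yaw deg 0.1 spread 0.06 cost 0.0185
20 30 853 x [-6.8  8.7] y [-35.3  35.1]
85 92 45 x [-5.4 12.5] y [-16.7  18.5]
92 98 297 x [-8.8 13.9] y [-19.7  21.2]
```

View pics/whc.png

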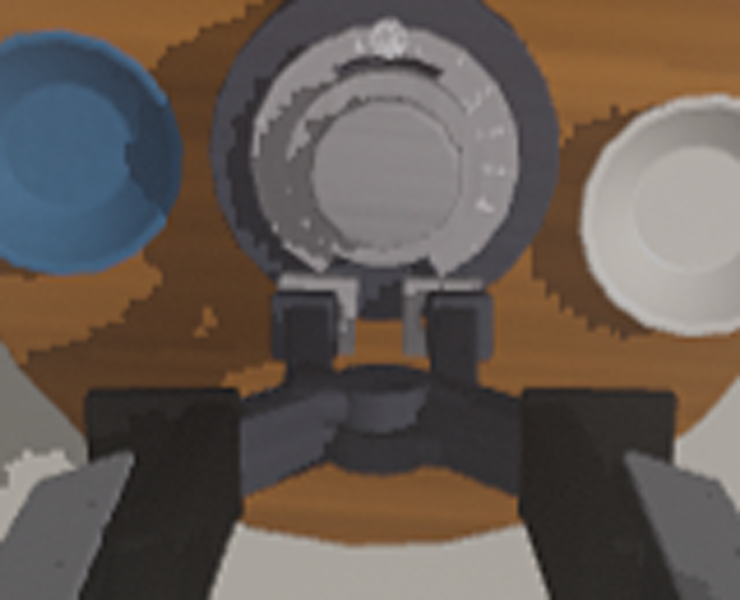

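Feet (307/458) and lugs (317/443) are symmetric, so the sideways fit is good, but the pins lean on the eyes' back rims and lift the eyes slightly. I relieve that with a 1.2 mm shift before lifting out.

{"name": "move_arm", "arguments": {
  "deltas": "-0.0008 0 0 0; -0.0008 0 0 0; 0 0 0 0; 0 0 0 0",
  "hand": 62.8
}}

```text
clock: 21.95
ee_pos: [0.6185, 0.1843, 0.166]
orientation: [-180.0, -0.0, 171.7]
force: [-0.7, -1.5, -2.2]
finger_gap: 0.629
finger_force: 5.3
```

```bash
cat >> h.py <<'E'
def chk(n):
    P,Q,p,R=prof(name=n); ringplane(Q,p); fit_spread(Q,p[2]*1000-62,tol=2.5)
    for a,b in((85,92),(92,98)):
        m=(abs(Q[...,0])<10)&(abs(Q[...,1])<36)&(Q[...,2]>a)&(Q[...,2]<b)&(P[...,2]>.067)
        if m.sum()>5: q=Q[m]; print(a,b,m.sum(),"x",np.percentile(q[:,0],[2,98]).round(1),"y",np.percentile(q[:,1],[2,98]).round(1))
E
python3 -c "from h import *; chk('wi')"
```

```text
21.95 [0.6185 0.1843 0.166 ] [-180.    -0.   171.7] 0.629 5.3 [-0.7 -1.5 -2.2] [-0.39  0.06 -0.01]
864 tilt deg [2.57 0.44] top world z 63.07
ring centre x,y tool mm [29.34  1.03] yaw deg 0.2 spread 0.063 cost 0.0175
85 92 46 x [-1.3  4.5] y [-18.8  17.3]
92 98 206 x [-7.6  4.8] y [-20.5  21.2]
```

{"name": "move_arm", "arguments": {
  "deltas": "0 -0.0012 0 0; 0 0 0 0; 0 0 0 0; 0 0 0 0",
  "hand": 63.2
}}

```text
clock: 22.33
ee_pos: [0.6186, 0.1837, 0.1662]
orientation: [180.0, 0.0, 171.7]
force: [0.7, 0.3, -2.2]
finger_gap: 0.634
finger_force: 4.8
```

```bash
python3 -c "from h import *; chk('wj')"
```

```text
22.3333 [0.6186 0.1837 0.1662] [180.    0.  171.7] 0.634 4.8 [ 0.7  0.3 -2.2] [0.12 0.06 0.03]
859 tilt deg [2.44 0.49] top world z 63.06
ring centre x,y tool mm [29.56  1.57] yaw deg 0.0 spread 0.055 cost 0.0195
85 92 54 x [0.2 3.8] y [-16.5  18.4]
92 98 185 x [-7.5  4.5] y [-19.7  21.3]
```

{"name": "move_arm", "arguments": {
  "deltas": "0 0 -0.002 0; 0 0 -0.002 0; 0 0 -0.002 0; 0 0 -0.002 0; 0 0 0 0"
}}

```text
clock: 22.8
ee_pos: [0.6188, 0.1835, 0.1731]
orientation: [180.0, 0.1, 171.7]
force: [-1.0, -0.6, -2.4]
finger_gap: 0.633
finger_force: 4.7
```

```bash
python3 -c "from h import *; chk('wk')"
```

```text
22.8 [0.6188 0.1835 0.1731] [1.800e+02 1.000e-01 1.717e+02] 0.633 4.7 [-1.  -0.6 -2.4] [ 0.06 -0.01 -0.01]
834 tilt deg [2.04 0.66] top world z 63.06
ring centre x,y tool mm [30.11  1.7 ] yaw deg 0.1 spread 0.056 cost 0.0199
85 92 40 x [-1.4  2.9] y [-16.6  18.5]
92 98 196 x [-8.7  4. ] y [-19.6  21.3]
```

```bash
cat >> h.py <<'E'
def zprof(n,dz=None):
    A=np.load(n+".npy"); P=A[...,:3]; ax=np.array([.5904,.1895]); y=np.radians(-8.3)
    X=(P[...,0]-ax[0])*1000; Y=(P[...,1]-ax[1])*1000; a=np.cos(y)*X+np.sin(y)*Y; b=-np.sin(y)*X+np.cos(y)*Y; r=np.hypot(a,b); z=P[...,2]*1000
    out=[]
    for t in range(-180,180,20):
        th=np.degrees(np.arctan2(b,a)); m=(abs((th-t+180)%360-180)<10)&(r>20.5)&(r<24)&(z>58)&(z<68); h=(abs((th-t+180)%360-180)<10)&(r>27)&(r<33)&(z>50)&(z<62)
        out.append((t,int(m.sum()),round(float(np.median(z[m])),1) if m.sum()>3 else None,round(float(np.median(z[h])),1) if h.sum()>3 else None))
    m=(a>24)&(a<40)&(abs(b)<22)&(z>58)&(z<68); print(n,"lugs",int(m.sum()),np.percentile(z[m],[10,50,90]).round(1) if m.sum() else None,out)
E
python3 -c "
from h import *
for n in('wf','wg','wk'): zprof(n)"
```

```text
wf lugs 202 [60.8 62.  67.3] [(-180, 35, 61.7, 56.7), (-160, 39, 61.9, 56.7), (-140, 37, 62.1, 56.8), (-120, 37, 61.9, 56.8), (-100, 39, 62.0, 56.8), (-80, 35, 61.7, 56.6), (-60, 34, 61.6, 56.8), (-40, 35, 61.7, 57.0), (-20, 5, 60.2, 61.1), (0, 3, None, 56.8), (20, 12, 61.6, 61.0), (40, 33, 61.8, 57.1), (60, 36, 61.8, 56.7), (80, 38, 61.6, 56.8), (100, 34, 61.9, 56.6), (120, 37, 61.9, 56.8), (140, 39, 61.9, 56.8), (160, 35, 62.1, 56.8)]
wg lugs 186 [63.6 64.7 65.7] [(-180, 35, 62.2, 56.8), (-160, 37, 61.7, 56.8), (-140, 37, 62.3, 56.7), (-120, 33, 62.5, 56.8), (-100, 34, 62.6, 56.7), (-80, 35, 63.6, 56.7), (-60, 35, 63.9, 56.9), (-40, 33, 64.1, 56.7), (-20, 6, 63.0, 56.6), (0, 3, None, 56.8), (20, 10, 63.8, None), (40, 32, 64.1, 56.8), (60, 35, 63.7, 56.8), (80, 34, 63.0, 56.8), (100, 34, 62.7, 56.6), (120, 36, 62.3, 57.0), (140, 34, 62.0, 56.6), (160, 36, 61.9, 56.7)]
wk lugs 195 [63.1 64.1 64.9] [(-180, 35, 62.1, 56.8), (-160, 37, 62.2, 56.7), (-140, 35, 62.5, 56.8), (-120, 36, 62.7, 56.8), (-100, 36, 63.4, 56.7), (-80, 30, 63.5, 56.8), (-60, 36, 63.7, 56.6), (-40, 32, 63.8, 56.9), (-20, 8, 63.0, 56.5), (0, 1, None, 56.7), (20, 12, 63.3, 56.9), (40, 31, 63.5, 56.9), (60, 33, 63.1, 56.9), (80, 35, 62.9, 57.0), (100, 35, 62.7, 56.7), (120, 35, 62.2, 56.9), (140, 36, 62.3, 56.8), (160, 36, 62.2, 56.8)]
```

The pins are out, but the ring stayed tilted by about 2° (lugs 2.4 mm high, held by groove friction). I'll spread the tips to about 37 mm, so the pins rest on the solid outer rims of the lugs, and press the front down gently.

{"name": "move_arm", "arguments": {
  "deltas": "0 0 -0.002 0; 0 0 -0.002 0; 0.0018 0.001 0 0; 0 0 0 0; 0 0 0 0",
  "hand": 53
}}

```text
clock: 23.27
ee_pos: [0.617, 0.1846, 0.1757]
orientation: [-180.0, -0.0, 171.7]
force: [-0.3, 0.6, -2.5]
finger_gap: 0.534
finger_force: 8.9
```

{"name": "move_arm", "arguments": {
  "deltas": "0 0 0 0; 0 0 0 0; 0 0 0 0"
}}

```text
clock: 23.52
ee_pos: [0.6171, 0.1845, 0.1756]
orientation: [-180.0, -0.0, 171.7]
force: [-0.6, -0.0, -2.3]
finger_gap: 0.532
finger_force: 8.9
```

```bash
python3 - <<'E'
from h import *
chk('wl'); zprof('wl')
for q in pinpoint("tip_a","wrist")[:3]: print(q["uv"],q["score"])
E
```

```text
23.5167 [0.6171 0.1845 0.1756] [-180.    -0.   171.7] 0.532 8.9 [-0.6 -0.  -2.3] [ 0.06 -0.01  0.03]
791 tilt deg [2.24 0.44] top world z 62.92
ring centre x,y tool mm [27.99  1.11] yaw deg 0.1 spread 0.055 cost 0.0189
85 92 54 x [-6.1  2.9] y [-21.1  21.6]
92 98 196 x [-8.6  4.1] y [-24.7  25.7]
wl lugs 243 [62.7 64.1 65.2] [(-180, 35, 62.1, 56.9), (-160, 36, 62.3, 56.7), (-140, 32, 62.5, 56.8), (-120, 34, 62.5, 56.9), (-100, 34, 62.9, 56.9), (-80, 35, 63.4, 56.8), (-60, 32, 63.6, 56.8), (-40, 29, 63.9, 56.7), (-20, 5, 62.9, 56.7), (0, 2, None, 56.7), (20, 10, 63.5, 56.9), (40, 32, 63.5, 56.9), (60, 34, 63.3, 56.7), (80, 32, 62.7, 56.8), (100, 32, 62.5, 56.7), (120, 34, 62.5, 56.6), (140, 36, 62.2, 56.8), (160, 36, 62.1, 56.8)]
[261.6, 209.6] 0.86
[304.0, 206.7] 0.59
```

{"name": "move_arm", "arguments": {
  "deltas": "-0.0006 0.0006 0.003 0; 0 0 0.003 0; 0 0 0.0015 0; 0 0 0 0; 0 0 0 0"
}}

```text
clock: 24.03
ee_pos: [0.6176, 0.1848, 0.1694]
orientation: [-180.0, -0.0, 171.7]
force: [-0.7, 0.5, -1.8]
finger_gap: 0.535
finger_force: 8.9
```

{"name": "move_arm", "arguments": {
  "deltas": "0 0 0.0012 0; 0 0 0 0; 0 0 0 0"
}}

```text
clock: 24.28
ee_pos: [0.6177, 0.1849, 0.1688]
orientation: [180.0, 0.0, 171.7]
force: [0.1, 0.4, -1.5]
finger_gap: 0.533
finger_force: 8.9
```

{"name": "move_arm", "arguments": {
  "deltas": "0 0 0.0012 0; 0 0 0 0; 0 0 0 0"
}}

```text
clock: 24.53
ee_pos: [0.6177, 0.1849, 0.1678]
orientation: [-180.0, 0.0, 171.7]
force: [-0.0, -0.3, -1.5]
finger_gap: 0.533
finger_force: 9.0
```

{"name": "move_arm", "arguments": {
  "deltas": "0 0 0.0012 0; 0 0 0 0; 0 0 0 0"
}}

```text
clock: 24.78
ee_pos: [0.6179, 0.1849, 0.1671]
orientation: [180.0, 0.0, 171.7]
force: [-0.7, -0.2, -0.6]
finger_gap: 0.53
finger_force: 9.0
```

{"name": "move_arm", "arguments": {
  "deltas": "0 0 0.0012 0; 0 0 0 0; 0 0 0 0"
}}

```text
clock: 25.03
ee_pos: [0.6182, 0.1849, 0.1668]
orientation: [180.0, 0.1, 171.7]
force: [-1.0, -0.1, 4.5]
finger_gap: 0.534
finger_force: 9.3
```

```bash
python3 -c "
from h import *
chk('wm'); zprof('wm')"
```

```text
25.0333 [0.6182 0.1849 0.1668] [1.800e+02 1.000e-01 1.717e+02] 0.534 9.3 [-1.  -0.1  4.5] [-0.1   0.09  0.02]
836 tilt deg [-1.54 -0.46] top world z 62.49
ring centre x,y tool mm [29.31  0.39] yaw deg 0.2 spread 0.054 cost 0.0166
85 92 63 x [-6.1  3.3] y [-21.8  21.7]
92 98 177 x [-7.5  4.3] y [-24.9  25.6]
wm lugs 231 [60.3 61.5 62.6] [(-180, 35, 62.9, 56.8), (-160, 37, 62.9, 56.9), (-140, 34, 62.7, 56.7), (-120, 35, 62.6, 57.0), (-100, 36, 62.4, 56.6), (-80, 34, 62.2, 56.9), (-60, 35, 62.0, 56.7), (-40, 32, 61.8, 57.2), (-20, 5, 61.3, 60.5), (0, 1, None, 56.8), (20, 11, 62.0, 57.5), (40, 30, 62.0, 56.6), (60, 31, 62.3, 56.7), (80, 35, 62.4, 56.8), (100, 37, 62.9, 56.8), (120, 35, 62.8, 56.7), (140, 37, 62.7, 56.7), (160, 39, 63.1, 56.8)]
```

The front went down but the back rose 1.2 mm, as the ring is gripped at the sides. Looking back, the pins also still touched the eyes' outer walls at 62–63 %, since the true rest is near 69 %. So I reinsert the pins, open the ring a little to free it, let it settle flat, and contract it. Then I open the pliers to 66 % so the pins are free before lifting.

{"name": "move_arm", "arguments": {
  "deltas": "0 0 -0.003 0; 0 0 -0.004 0; 0 0 -0.003 0; 0 0 0 0; 0 0 0 0"
}}

```text
clock: 25.5
ee_pos: [0.6175, 0.1849, 0.1735]
orientation: [-180.0, -0.0, 171.7]
force: [-0.1, 0.4, -1.7]
finger_gap: 0.536
finger_force: 8.9
```

{"name": "move_arm", "arguments": {
  "deltas": "0 0 0 0; 0 0 0 0; 0 0 0 0; 0 0 0 0",
  "hand": 66
}}

```text
clock: 25.83
ee_pos: [0.6176, 0.1849, 0.1737]
orientation: [-180.0, -0.0, 171.7]
force: [0.3, 0.3, -1.7]
finger_gap: 0.661
finger_force: 4.5
```

```bash
python3 -c "
from h import *
chk('wn'); zprof('wn')"
```

```text
25.8333 [0.6176 0.1849 0.1737] [-180.    -0.   171.7] 0.661 4.5 [ 0.3  0.3 -1.7] [ 0.02  0.   -0.02]
792 tilt deg [-0.84 -0.53] top world z 62.52
ring centre x,y tool mm [28.41  0.57] yaw deg 0.2 spread 0.052 cost 0.0177
85 92 61 x [-7.   3.7] y [-15.9  16.5]
92 98 193 x [-8.6  4.2] y [-18.8  20.3]
wn lugs 168 [60.9 61.7 62.7] [(-180, 36, 62.9, 56.8), (-160, 36, 62.9, 56.8), (-140, 35, 62.7, 56.8), (-120, 34, 62.9, 56.8), (-100, 35, 62.4, 56.9), (-80, 33, 62.0, 56.7), (-60, 31, 62.1, 56.6), (-40, 31, 62.1, 57.3), (-20, 4, 61.6, 60.9), (0, 0, None, 56.7), (20, 12, 61.9, 61.1), (40, 30, 62.2, 56.8), (60, 33, 62.4, 56.7), (80, 33, 62.9, 56.8), (100, 34, 62.8, 56.8), (120, 34, 62.9, 56.6), (140, 37, 62.9, 56.7), (160, 36, 63.0, 56.8)]
```

{"name": "move_arm", "arguments": {
  "deltas": "0 -0.0003 0.003 0; 0 0 0.003 0; 0 0 0.003 0; 0 0 0 0; 0 0 0 0"
}}

```text
clock: 26.3
ee_pos: [0.6174, 0.1846, 0.1662]
orientation: [-180.0, -0.0, 171.7]
force: [-0.3, -0.5, -1.5]
finger_gap: 0.659
finger_force: 4.5
```

{"name": "move_arm", "arguments": {
  "deltas": "0 0 0.002 0; 0 0 0.001 0; 0 0 0 0; 0 0 0 0"
}}

```text
clock: 26.63
ee_pos: [0.6176, 0.1846, 0.1642]
orientation: [-180.0, -0.0, 171.7]
force: [0.1, 0.0, -1.8]
finger_gap: 0.663
finger_force: 4.5
```

{"name": "move_arm", "arguments": {
  "deltas": "0 0 0.001 0; 0 0 0.001 0; 0 0 0 0; 0 0 0 0"
}}

```text
clock: 26.97
ee_pos: [0.6176, 0.1846, 0.1626]
orientation: [180.0, -0.0, 171.7]
force: [0.7, 0.1, -2.3]
finger_gap: 0.66
finger_force: 4.5
```

{"name": "move_arm", "arguments": {
  "deltas": "0 0 0.001 0; 0 0 0.001 0; 0 0 0 0; 0 0 0 0"
}}

```text
clock: 27.3
ee_pos: [0.6182, 0.1847, 0.1619]
orientation: [180.0, 0.1, 171.7]
force: [0.1, -0.4, 2.4]
finger_gap: 0.661
finger_force: 4.8
```

{"name": "move_arm", "arguments": {
  "deltas": "0 0 0.0008 0; 0 0 0 0; 0 0 0 0"
}}

```text
clock: 27.55
ee_pos: [0.6185, 0.1847, 0.1617]
orientation: [180.0, 0.1, 171.7]
force: [0.2, -0.2, 5.4]
finger_gap: 0.658
finger_force: 5.1
```

{"name": "move_arm", "arguments": {
  "deltas": "0 0 0 0; 0 0 0 0; 0 0 0 0",
  "hand": 60
}}

```text
clock: 27.8
ee_pos: [0.6186, 0.1847, 0.162]
orientation: [180.0, 0.1, 171.7]
force: [0.1, -0.0, 6.3]
finger_gap: 0.602
finger_force: 9.0
```

{"name": "move_arm", "arguments": {
  "deltas": "0 0 0 0; 0 0 0 0; 0 0 0 0",
  "hand": 55.5
}}

```text
clock: 28.05
ee_pos: [0.6187, 0.1851, 0.1622]
orientation: [179.9, 0.2, 171.7]
force: [-0.7, 0.5, 6.2]
finger_gap: 0.56
finger_force: 15.4
```

```bash
python3 -c "
from h import *
chk('wo'); zprof('wo')"
```

```text
28.05 [0.6187 0.1851 0.1622] [179.9   0.2 171.7] 0.56 15.4 [-0.7  0.5  6.2] [ 0.1   0.13 -0.  ]
977 tilt deg [-0.57 -0.2 ] top world z 61.98
ring centre x,y tool mm [29.52  0.72] yaw deg 0.1 spread 0.157 cost 0.0194
85 92 41 x [2.2 4.6] y [-20.2  20.2]
92 98 170 x [-6.9  5.8] y [-23.2  23.9]
wo lugs 148 [60.6 61.6 62.7] [(-180, 41, 62.3, 56.9), (-160, 40, 62.1, 56.8), (-140, 35, 61.9, 56.7), (-120, 39, 61.7, 56.6), (-100, 39, 61.9, 56.7), (-80, 33, 61.9, 56.7), (-60, 35, 61.5, 56.9), (-40, 33, 61.6, 57.2), (-20, 0, None, 60.5), (0, 1, None, 56.8), (20, 3, None, 60.4), (40, 31, 61.9, 56.9), (60, 35, 62.1, 56.7), (80, 35, 62.0, 56.8), (100, 38, 62.0, 56.7), (120, 37, 62.3, 56.8), (140, 38, 62.0, 56.8), (160, 37, 62.1, 56.7)]
```

{"name": "move_arm", "arguments": {
  "deltas": "0 0 0 0; 0 0 0 0; 0 0 0 0",
  "hand": 58.5
}}

```text
clock: 28.35
ee_pos: [0.6187, 0.1846, 0.1621]
orientation: [180.0, 0.2, 171.7]
force: [0.1, 0.0, 6.9]
finger_gap: 0.587
finger_force: 7.9
```

{"name": "move_arm", "arguments": {
  "deltas": "0 0 0 0; 0 0 0 0; 0 0 0 0",
  "hand": 62
}}

```text
clock: 28.6
ee_pos: [0.6186, 0.1846, 0.1618]
orientation: [180.0, 0.1, 171.7]
force: [0.7, -0.7, 4.8]
finger_gap: 0.621
finger_force: 6.2
```

{"name": "move_arm", "arguments": {
  "deltas": "0 0 0 0; 0 0 0 0; 0 0 0 0",
  "hand": 65.8
}}

```text
clock: 28.85
ee_pos: [0.6184, 0.1847, 0.1616]
orientation: [180.0, 0.1, 171.7]
force: [-0.1, 0.2, 5.7]
finger_gap: 0.656
finger_force: 3.6
```

```bash
python3 -c "
from h import *
chk('wp'); zprof('wp')"
```

```text
28.85 [0.6184 0.1847 0.1616] [1.800e+02 1.000e-01 1.717e+02] 0.656 3.6 [-0.1  0.2  5.7] [-0.08  0.02 -0.03]
871 tilt deg [-0.37  0.07] top world z 61.9
ring centre x,y tool mm [29.68  0.59] yaw deg 0.3 spread 0.047 cost 0.0181
85 92 72 x [-4.4  4.6] y [-18.2  17.1]
92 98 133 x [-7.5  5. ] y [-19.7  19.5]
wp lugs 161 [61.  62.  67.4] [(-180, 38, 61.8, 56.6), (-160, 40, 61.9, 56.5), (-140, 35, 62.2, 56.6), (-120, 39, 62.0, 56.9), (-100, 36, 61.8, 56.9), (-80, 35, 61.9, 56.9), (-60, 35, 62.0, 56.7), (-40, 34, 62.0, 56.8), (-20, 6, 62.0, 61.4), (0, 1, None, 56.6), (20, 12, 61.7, 61.5), (40, 34, 61.9, 56.9), (60, 35, 61.8, 56.7), (80, 35, 61.5, 56.8), (100, 37, 61.8, 56.8), (120, 39, 62.0, 56.7), (140, 38, 61.8, 56.7), (160, 40, 61.9, 56.8)]
```

{"name": "move_arm", "arguments": {
  "deltas": "0 0 -0.001 0; 0 0 -0.001 0; 0 0 -0.001 0; 0 0 0 0; 0 0 0 0"
}}

```text
clock: 29.32
ee_pos: [0.6171, 0.1846, 0.1619]
orientation: [-180.0, -0.1, 171.7]
force: [0.4, 0.4, -2.1]
finger_gap: 0.657
finger_force: 4.5
```

```bash
python3 -c "
from h import *
chk('wq'); zprof('wq')"
```

```text
29.3167 [0.6171 0.1846 0.1619] [-1.800e+02 -1.000e-01  1.717e+02] 0.657 4.5 [ 0.4  0.4 -2.1] [ 0.01 -0.06  0.  ]
852 tilt deg [-0.   -0.03] top world z 61.81
ring centre x,y tool mm [28.05  0.84] yaw deg 0.1 spread 0.044 cost 0.0173
85 92 67 x [-4.2  9.7] y [-16.3  17.2]
92 98 156 x [-7.7  4.9] y [-19.6  19.5]
wq lugs 122 [60.8 61.7 64.2] [(-180, 38, 61.9, 56.6), (-160, 38, 62.0, 56.8), (-140, 39, 62.1, 56.7), (-120, 38, 61.8, 56.9), (-100, 35, 61.7, 56.8), (-80, 36, 61.8, 56.7), (-60, 34, 61.7, 56.9), (-40, 35, 61.9, 57.0), (-20, 9, 61.3, 61.1), (0, 0, None, 56.9), (20, 12, 61.7, 61.5), (40, 34, 61.8, 56.9), (60, 35, 62.0, 56.7), (80, 36, 61.9, 56.8), (100, 38, 61.9, 56.5), (120, 36, 61.7, 56.9), (140, 35, 61.9, 56.7), (160, 38, 62.0, 56.7)]
```

{"name": "move_arm", "arguments": {
  "deltas": "-0.001 0.0005 0 0; 0 0 0 0; 0 0 -0.001 0; 0 0 -0.001 0; 0 0 0 0"
}}

```text
clock: 29.78
ee_pos: [0.6186, 0.1849, 0.1646]
orientation: [180.0, 0.0, 171.7]
force: [-0.1, -0.1, -1.0]
finger_gap: 0.661
finger_force: 4.5
```

{"name": "move_arm", "arguments": {
  "deltas": "0 0 -0.001 0; 0 0 -0.001 0; 0 0 -0.001 0; 0 0 -0.001 0; 0 0 0 0"
}}

```text
clock: 30.2
ee_pos: [0.6186, 0.1849, 0.1679]
orientation: [180.0, 0.0, 171.7]
force: [0.6, -0.6, -1.2]
finger_gap: 0.662
finger_force: 4.5
```

```bash
python3 -c "
from h import *
chk('wr'); zprof('wr')"
```

```text
30.2 [0.6186 0.1849 0.1679] [180.    0.  171.7] 0.662 4.5 [ 0.6 -0.6 -1.2] [ 0.03  0.03 -0.04]
834 tilt deg [-0.14 -0.17] top world z 61.85
ring centre x,y tool mm [29.74  0.39] yaw deg 0.2 spread 0.046 cost 0.0183
85 92 66 x [-4.7  4.9] y [-17.4  17.2]
92 98 180 x [-6.8  5.2] y [-19.7  19.5]
wr lugs 171 [60.7 61.7 62.6] [(-180, 39, 61.9, 56.8), (-160, 36, 61.9, 56.7), (-140, 37, 61.9, 56.8), (-120, 38, 61.6, 56.8), (-100, 35, 61.7, 56.6), (-80, 36, 61.4, 56.8), (-60, 31, 61.9, 56.8), (-40, 32, 61.9, 57.2), (-20, 7, 61.4, 61.2), (0, 0, None, 56.9), (20, 10, 61.8, 61.4), (40, 32, 61.8, 57.2), (60, 31, 61.8, 56.7), (80, 33, 62.1, 56.8), (100, 36, 61.7, 56.7), (120, 36, 62.0, 56.9), (140, 36, 62.1, 56.7), (160, 36, 61.8, 56.9)]
```

```bash
python3 - <<'E'
from h import *
y=167.05; R=Ro.from_euler("xyz",[180,0,y],degrees=True).as_matrix()
t=np.array([.4955,-.2121,.2])+R@[.0015,-.0003,0]; print(t)
go([.6178,.1849,.2],171.7,t,y)
E
```

```text
[ 0.49397092 -0.21205622  0.2       ]
10
0.0082 -0.0513 -0.0000 0.0155; 0.0077 -0.0514 -0.0000 0.0155; 0.0073 -0.0515 -0.0000 0.0155; 0.0069 -0.0515 -0.0000 0.0155; 0.0065 -0.0516 -0.0000 0.0155; 0.0061 -0.0516 -0.0000 0.0155; 0.0056 -0.0517 -0.0000 0.0155; 0.0052 -0.0517 -0.0000 0.0155; 0.0048 -0.0518 -0.0000 0.0155; 0.0044 -0.0518 -0.0000 0.0155
```

{"name": "move_arm", "arguments": {
  "deltas": "0 0 -0.005 0; 0 0 -0.01 0; 0 0 -0.012 0; 0 0 -0.01 0; 0 0 -0.003 0"
}}

```text
clock: 30.67
ee_pos: [0.6198, 0.1851, 0.2025]
orientation: [179.9, 0.2, 171.7]
force: [1.0, 0.4, -0.9]
finger_gap: 0.654
finger_force: 4.5
```

{"name": "move_arm", "arguments": {
  "deltas": "0.0028 -0.017 0 0.01; 0.005 -0.034 0 0.01; 0.005 -0.038 0 0.01; 0.005 -0.038 0 0.01; 0.005 -0.038 0 0.01"
}}

```text
clock: 31.08
ee_pos: [0.5786, 0.0556, 0.1992]
orientation: [-180.0, -0.0, 170.2]
force: [0.2, -0.8, -2.1]
finger_gap: 0.659
finger_force: 4.5
```

{"name": "move_arm", "arguments": {
  "deltas": "0.0048 -0.038 0 0.01; 0.0045 -0.038 0 0.01; 0.0045 -0.038 0 0.01; 0.0043 -0.038 0 0.01; 0.0042 -0.038 0 0.01"
}}

```text
clock: 31.5
ee_pos: [0.5333, -0.0907, 0.1993]
orientation: [-180.0, -0.0, 168.6]
force: [-0.1, 0.4, -2.1]
finger_gap: 0.659
finger_force: 4.5
```

{"name": "move_arm", "arguments": {
  "deltas": "0.0042 -0.038 0 0.011; 0.004 -0.038 0 0.011; 0.0038 -0.038 0 0.011; 0.0035 -0.034 0 0.011; 0.002 -0.018 0 0.011"
}}

```text
clock: 31.92
ee_pos: [0.4918, -0.2188, 0.1994]
orientation: [-179.9, -0.0, 166.8]
force: [0.6, -0.2, -1.7]
finger_gap: 0.658
finger_force: 4.5
```

{"name": "move_arm", "arguments": {
  "deltas": "0 0 0 0; 0 0 0 0; 0 0 0 0; 0 0 0 0; 0 0 0 0",
  "hand": 67.5
}}

```text
clock: 32.33
ee_pos: [0.4938, -0.215, 0.1995]
orientation: [180.0, -0.0, 167.1]
force: [0.5, 0.7, -2.2]
finger_gap: 0.676
finger_force: 4.3
```

```bash
python3 - <<'E'
from h import *
P,Q,p,R=prof(name="wt")
for a,b in((20,30),(85,92),(92,98)):
    m=(abs(Q[...,0])<14)&(abs(Q[...,1])<36)&(Q[...,2]>a)&(Q[...,2]<b)
    if m.sum()>5: q=Q[m]; print(a,b,m.sum(),"x",np.percentile(q[:,0],[2,98]).round(1),"y",np.percentile(q[:,1],[2,98]).round(1))
m=(abs(P[...,2]-.044)<.003)&(np.hypot(P[...,0]-.496,P[...,1]+.212)<.06); q=Q[m]
print(len(q),cv2.minAreaRect(q[:,:2].astype(np.float32)), "x",np.percentile(q[:,0],[1,99]),"y",np.percentile(q[:,1],[1,99]))
# pocket: points deeper than the top within stand
m=(P[...,2]<.038)&(P[...,2]>.005)&(np.hypot(P[...,0]-.496,P[...,1]+.212)<.024); q=Q[m]; print("pocket",len(q),np.percentile(q[:,0],[2,98]),np.percentile(q[:,1],[2,98]))
T=R.T@(np.array([.4955,-.2121,.071])-p)*1000; print("old pliers centre in tool",T.round(2))
E
```

```text
32.3333 [ 0.4938 -0.215   0.1995] [180.   -0.  167.1] 0.676 4.3 [ 0.5  0.7 -2.2] [ 0.04  0.02 -0.02]
20 30 874 x [-6.2  9.3] y [-35.4  35.5]
85 92 68 x [-6.7  4.5] y [-16.9  17.6]
92 98 164 x [-7.6  4.7] y [-18.7  18.8]
1710 ((-1.3088397979736328, 4.111778259277344), (70.14021301269531, 45.44221496582031), 89.76406860351562) x [-23.68393487  20.80344628] y [-30.39488466  38.5720375 ]
pocket 773 [-12.34285975  21.11599981] [-16.90619869  24.99288069]
old pliers centre in tool [ -1.03   3.23 128.53]
```

{"name": "move_arm", "arguments": {
  "deltas": "0.0013 0.004 0.01 0; 0 0 0.02 0; 0 0 0.02 0; 0 0 0.01 0; 0 0 0 0"
}}

```text
clock: 32.8
ee_pos: [0.492, -0.2111, 0.1489]
orientation: [179.9, -0.3, 167.1]
force: [-0.5, -0.5, -2.0]
finger_gap: 0.674
finger_force: 4.3
```

{"name": "move_arm", "arguments": {
  "deltas": "0 0 0.004 0; 0 0 0.004 0; 0 0 0 0; 0 0 0 0"
}}

```text
clock: 33.13
ee_pos: [0.4936, -0.2127, 0.1457]
orientation: [-180.0, 0.0, 167.0]
force: [-0.0, -0.4, -1.0]
finger_gap: 0.678
finger_force: 4.3
```

```bash
python3 - <<'E'
from h import *
P,Q,p,R=prof(name="wu")
for a,b in((20,30),(85,92),(92,98)):
    m=(abs(Q[...,0])<14)&(abs(Q[...,1])<36)&(Q[...,2]>a)&(Q[...,2]<b)
    if m.sum()>5: q=Q[m]; print(a,b,m.sum(),"x",np.percentile(q[:,0],[2,98]).round(1),"y",np.percentile(q[:,1],[2,98]).round(1))
m=(abs(P[...,2]-.044)<.0025)&(np.hypot(P[...,0]-.496,P[...,1]+.212)<.06); q=Q[m]
print(len(q),cv2.minAreaRect(q[:,:2].astype(np.float32)))
# pocket rims: top points near the middle lines
t=q; a=t[abs(t[:,1]-0)<12]; print("rim x on y~0:",np.sort(a[:,0])[[0,-1]], "gaps",[ (np.sort(a[:,0])[i].round(1),np.sort(a[:,0])[i+1].round(1)) for i in range(len(a)-1) if np.sort(a[:,0])[i+1]-np.sort(a[:,0])[i]>3])
a=t[(abs(t[:,0])<8)]; s=np.sort(a[:,1]); print("rim y gaps",[(s[i].round(1),s[i+1].round(1)) for i in range(len(s)-1) if s[i+1]-s[i]>3],s[[0,-1]] if len(s) else None)
E
```

```text
33.1333 [ 0.4936 -0.2127  0.1457] [-180.    0.  167.] 0.678 4.3 [-0.  -0.4 -1. ] [ 0.03  0.03 -0.02]
20 30 851 x [-6.2  9.1] y [-35.4  35.4]
85 92 64 x [-7.   4.5] y [-15.7  14.8]
92 98 174 x [-7.6  4.5] y [-18.7  18.7]
2018 ((0.7023200988769531, 1.7939224243164062), (40.2724494934082, 70.06475830078125), 0.19606828689575195)
rim x on y~0: [-13.3258848   20.71131954] gaps [(np.float64(-12.2), np.float64(8.8))]
rim y gaps [(np.float64(-19.1), np.float64(22.8))] [-32.86841467  36.84496416]
```

{"name": "move_arm", "arguments": {
  "deltas": "0 0.001 0 0; 0 0.001 0 0; 0 0 0.005 0; 0 0 0.005 0; 0 0 0 0"
}}

```text
clock: 33.6
ee_pos: [0.4931, -0.2106, 0.1361]
orientation: [180.0, -0.1, 167.0]
force: [-0.7, 0.1, -2.3]
finger_gap: 0.675
finger_force: 4.3
```

{"name": "move_arm", "arguments": {
  "deltas": "0 0 0.006 0; 0 0 0.007 0; 0 0 0.006 0; 0 0 0.004 0; 0 0 0 0"
}}

```text
clock: 34.02
ee_pos: [0.4931, -0.2106, 0.1175]
orientation: [180.0, -0.1, 167.0]
force: [0.8, -0.3, -1.5]
finger_gap: 0.679
finger_force: 4.3
```

{"name": "move_arm", "arguments": {
  "deltas": "0 0 0.003 0; 0 0 0.002 0; 0 0 0 0; 0 0 0 0"
}}

```text
clock: 34.35
ee_pos: [0.4938, -0.211, 0.1148]
orientation: [-180.0, 0.0, 167.0]
force: [0.7, 0.5, -1.1]
finger_gap: 0.675
finger_force: 4.3
```

{"name": "move_arm", "arguments": {
  "deltas": "0 0 0.0015 0; 0 0 0 0; 0 0 0 0"
}}

```text
clock: 34.6
ee_pos: [0.4937, -0.211, 0.1136]
orientation: [-180.0, 0.0, 167.0]
force: [0.5, 0.7, -1.3]
finger_gap: 0.676
finger_force: 4.3
```

{"name": "move_arm", "arguments": {
  "deltas": "0 0 0.0015 0; 0 0 0 0; 0 0 0 0"
}}

```text
clock: 34.85
ee_pos: [0.4937, -0.211, 0.1123]
orientation: [180.0, -0.0, 167.0]
force: [1.1, -0.5, -1.9]
finger_gap: 0.68
finger_force: 4.3
```

{"name": "move_arm", "arguments": {
  "deltas": "0 0 0.001 0; 0 0 0 0; 0 0 0 0"
}}

```text
clock: 35.1
ee_pos: [0.4939, -0.2111, 0.1119]
orientation: [-180.0, 0.0, 167.0]
force: [0.3, 0.7, 0.2]
finger_gap: 0.677
finger_force: 4.5
```

{"name": "move_arm", "arguments": {
  "deltas": "0 0 0.0006 0; 0 0 0 0; 0 0 0 0"
}}

```text
clock: 35.35
ee_pos: [0.4942, -0.2112, 0.1117]
orientation: [-180.0, 0.1, 167.0]
force: [0.6, 0.1, 3.4]
finger_gap: 0.677
finger_force: 4.7
```

{"name": "move_arm", "arguments": {
  "deltas": "0 0 0 0; 0 0 0 0; 0 0 0 0",
  "hand": 73
}}

```text
clock: 35.6
ee_pos: [0.4934, -0.2109, 0.1108]
orientation: [180.0, -0.0, 167.0]
force: [0.2, 0.4, -0.1]
finger_gap: 0.727
finger_force: 0.0
```

{"name": "move_arm", "arguments": {
  "deltas": "0 0 0 0; 0 0 0 0; 0 0 0 0; 0 0 0 0; 0 0 0 0",
  "hand": 100
}}

```text
clock: 36.02
ee_pos: [0.4937, -0.211, 0.1111]
orientation: [180.0, -0.0, 167.0]
force: [1.0, 0.4, 0.0]
finger_gap: 0.993
finger_force: 0.0
```

```bash
python3 - <<'E'
from h import *
P,Q,p,R=prof(name="wv")
for a,b in((.083,.091),(.09,.10),(.10,.115),(.115,.13),(.13,.145)):
    m=(np.hypot(P[...,0]-.4955,P[...,1]+.212)<.041)&(P[...,2]>a)&(P[...,2]<b); q=P[m]*1000
    if len(q)>5: r=cv2.minAreaRect(q[:,:2].astype(np.float32)); print(a,len(q),np.round(r[0],1),np.round(r[1],1),round(r[2],1),"zmax",np.percentile(q[:,2],99).round(1))
E
```

```text
36.0167 [ 0.4937 -0.211   0.1111] [180.  -0. 167.] 0.993 0.0 [1.  0.4 0. ] [ 0.08 -0.03  0.02]
0.083 1128 [ 495.3 -212. ] [81.9 19.6] 77.0 zmax 90.3
0.09 277 [ 494.9 -211.2] [57.9 16.6] 77.0 zmax 99.8
0.1 508 [ 494.9 -211.4] [61.9 16.8] 77.2 zmax 114.9
0.115 644 [ 495.1 -211.5] [64.9 17.2] 77.2 zmax 129.9
0.13 1137 [ 495.5 -211.8] [67.5 18. ] 77.0 zmax 137.7
```

{"name": "move_arm", "arguments": {
  "deltas": "0 0 -0.01 0; 0 0 -0.02 0; 0 0 -0.025 0; 0 0 -0.02 0; 0 0 -0.015 0"
}}

```text
clock: 36.48
ee_pos: [0.4943, -0.2114, 0.1855]
orientation: [-179.9, 0.1, 167.0]
force: [0.5, -0.4, 0.1]
finger_gap: 0.999
finger_force: 0.0
```

{"name": "move_arm", "arguments": {
  "deltas": "0 0 -0.03 0; 0 0 -0.02 0; 0 0.03 0 0; 0 0.03 0 0; 0 0 0 0"
}}

```text
clock: 36.9
ee_pos: [0.505, -0.1617, 0.2239]
orientation: [180.0, 0.0, 167.2]
force: [0.3, -0.0, -0.3]
finger_gap: 0.996
finger_force: 0.0
```

{"name": "move_arm", "arguments": {
  "deltas": "0 0 0 0; 0 0 0 0; 0 0 0 0; 0 0 0 0; 0 0 0 0"
}}

```text
clock: 37.32
ee_pos: [0.5043, -0.1648, 0.223]
orientation: [180.0, -0.0, 167.0]
force: [-0.3, -0.3, -0.2]
finger_gap: 0.996
finger_force: 0.0
```

```bash
python3 - <<'E'
from h import *
P,Q,p,R=prof(name="wx")
def rep(P,c):
    for a,b in((.05,.09),(.10,.115),(.115,.13),(.13,.145)):
        m=(np.hypot(P[...,0]-c[0],P[...,1]-c[1])<.05)&(P[...,2]>a)&(P[...,2]<b); q=P[m]*1000
        if len(q)>5: r=cv2.minAreaRect(q[:,:2].astype(np.float32)); print(a,len(q),np.round(r[0],1),np.round(r[1],1),round(r[2],1),"z med/99",np.median(q[:,2]).round(1),np.percentile(q[:,2],99).round(1))
print("now");rep(P,(.4955,-.212)); print("start");rep(np.load("wP.npy"),(.494,-.2045))
t,d=snapshot("top"); print("ring via top:"); T=cloud("top",d)
for q in pinpoint("ring","top")[:2]: print(q["uv"],q["score"],at_z("top",q["uv"],.057))
a=cv2.imread("pics/top0.png").astype(int); b=t[:,:,::-1].astype(int); 
m=(abs(a-b).sum(2)>70).astype(np.uint8); n,l,st,ce=cv2.connectedComponentsWithStats(cv2.morphologyEx(m,cv2.MORPH_OPEN,np.ones((3,3),np.uint8)))
for s,c in zip(st[1:],ce[1:]):
    if s[4]>15: print(s,c.round(0))
E
```

```text
37.3167 [ 0.5043 -0.1648  0.223 ] [180.  -0. 167.] 0.996 0.0 [-0.3 -0.3 -0.2] [ 0.03 -0.03  0.05]
now
0.05 1054 [ 495.6 -211.6] [86.1 19.8] 76.7 z med/99 83.9 89.1
0.1 172 [ 495.7 -211.4] [60.9 18. ] 76.9 z med/99 107.9 114.9
0.115 177 [ 488.  -209.2] [17.8 60.9] 2.0 z med/99 123.1 129.8
0.13 431 [ 496.  -211.6] [66.9 18.8] 77.5 z med/99 136.2 138.1
start
0.05 1187 [ 494.7 -205.1] [86.  20.1] 77.2 z med/99 83.0 89.3
0.1 271 [ 493.9 -204.3] [61.2 18.5] 79.8 z med/99 107.8 114.9
0.115 306 [ 494.2 -204.3] [64.4 17.8] 78.3 z med/99 122.5 129.8
0.13 451 [ 494.6 -205.2] [67.1 17.9] 77.2 z med/99 135.6 137.4
ring via top:
[192.5, 211.6] 0.64 [0.59093185 0.18960455 0.057     ]
[  335   179   225   241 35737] [461. 310.]
[179 205   5   9  29] [181. 209.]
[201 210   4   5  18] [202. 212.]
[180 215   6   7  27] [182. 218.]
[188 216  15   9  55] [196. 221.]
[392 252   8   7  38] [395. 255.]
[   50   295   286   111 13354] [199. 349.]
[248 398  66  22 809] [275. 412.]
[310 408   7   7  34] [313. 411.]
```

```bash
python3 - <<'E'
from h import *
for n,P,c in(("now",np.load("wx.npy")[...,:3],(.4955,-.212)),("start",np.load("wP.npy"),(.494,-.2045)),("wv",np.load("wv.npy")[...,:3],(.4955,-.212))):
    r=np.hypot(P[...,0]-c[0],P[...,1]-c[1]); z=P[...,2]
    f=lambda m:(int(m.sum()),np.round(np.mean(z[m])*1000,2))
    print(n,"table",f((r<.09)&(r>.06)&(abs(z)<.004)),"stand",f((r<.05)&(abs(z-.044)<.003)),"handle tops",f((r<.05)&(z>.1345)&(z<.14)),"pivot/guards",f((r<.05)&(z>.082)&(z<.092)))
zprof("wr")
E
```

```text
now table (8467, np.float64(-0.05)) stand (1142, np.float64(43.87)) handle tops (361, np.float64(136.35)) pivot/guards (598, np.float64(87.15))
start table (7856, np.float64(-0.52)) stand (1143, np.float64(43.45)) handle tops (318, np.float64(135.92)) pivot/guards (658, np.float64(86.84))
wv table (14183, np.float64(-0.12)) stand (2151, np.float64(43.77)) handle tops (1151, np.float64(136.49)) pivot/guards (1402, np.float64(87.1))
wr lugs 171 [60.7 61.7 62.6] [(-180, 39, 61.9, 56.8), (-160, 36, 61.9, 56.7), (-140, 37, 61.9, 56.8), (-120, 38, 61.6, 56.8), (-100, 35, 61.7, 56.6), (-80, 36, 61.4, 56.8), (-60, 31, 61.9, 56.8), (-40, 32, 61.9, 57.2), (-20, 7, 61.4, 61.2), (0, 0, None, 56.9), (20, 10, 61.8, 61.4), (40, 32, 61.8, 57.2), (60, 31, 61.8, 56.7), (80, 33, 62.1, 56.8), (100, 36, 61.7, 56.7), (120, 36, 62.0, 56.9), (140, 36, 62.1, 56.7), (160, 36, 61.8, 56.9)]
```

The start picture read everything 0.4 mm low (table and stand included). With that offset removed, the pliers stand at the same height as at the start, so they are fully home. The ring is flat in the groove. Handing in.

```bash
python3 -c "
from rig import *
print(sign_off())"
```

```text
the job is handed in; nothing more can be done
None
```

The ring lies flat on the hub and has contracted into the groove (spread about 0.046), and the pliers are upright and fully home in their stand; I handed the job in at about 37 s. On the first withdrawal the pins tilted the ring by about 2°, so I pressed it with the pin ends, then reseated it with a slight re-spread to 0.16.

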